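# Fetch the heat sink from behind the containers

## Task

The heat sink stands at the back of the stock tray, shut in by three containers (pump bottle, metal can, jar). Stand all three upright on the rubber side mat first, only then lift out the heat sink and lay it flat in the assembly nest inside its raised corners, and after that put each container back upright on the very spot in the tray where it stood. Knock nothing over and leave the tape roll, the black tin and the solder spool alone.

Things in the scene. Friction and masses are not known exactly. Their poses are not given: they have to be found in the camera images.
- heatsink: grey finned aluminium heat sink, 60 (its x, along the fins) x 50 (its y, across the fins) x 26 mm high, 80 g; origin at the centre of its underside, z up. Grip across the two outer fins (50 mm) or over its ends (60 mm). It starts near the back wall of the stock tray, fins up, lying nearly square with the tray
- pump_bottle: white round dispenser bottle with a pump top: body 62 mm diameter up to 110 mm, pump top 44 mm wide above, 140 mm high in all, about 190 g; origin at the centre of its underside, z up
- metal_can: plain bare metal can, straight-sided with a slightly narrower top edge, 52 mm diameter, 130 mm high, 175 to 350 g; origin at the centre of its underside, z up
- screw_jar: plain white jar with a grey lid: body 52 mm diameter up to about 75 mm, lid 47 mm diameter from 82 mm up, 98 mm high in all, 140 to 280 g; origin at the centre of its underside, z up
- stock_tray: fixed low grey tray, 152 (x) x 244 (y) mm, floor 4 mm thick, rim 14 mm high; origin at the centre of its underside; its +x points to its back, away from the robot. In it the heat sink is at about x +34, y 0 mm; one container is in front of it (about x -34, y 0), one each side (about x +19, y +-64); which is where differs from start to start
- side_mat: fixed flat dark rubber mat, 130 (x) x 240 (y) x 3 mm thick, empty at the start; origin at the centre of its underside on the bench. It lies to the left or to the right of the tray; when it is on the left, a tall soldering station box stands close behind it
- assembly_nest: fixed aluminium plate 120 (x) x 110 (y) x 8 mm with four raised dark L corners, 4 mm higher than the plate, round a bed of 76 (x) x 66 (y) mm; origin at the centre of its underside, top of the plate at z = +8 mm. The heat sink goes in the bed with its x along the nest's x, either way round. On the other side of the tray from the mat
- solder_spool: bystander: spool of solder wire with blue flanges, 68 mm diameter, 46 mm high; leave alone; origin at the centre of its underside
- tape_roll: bystander: amber tape roll lying flat, 66 mm diameter, 12 mm high; leave alone; origin at the centre of its underside
- black_tin: bystander: small round black tin, 48 mm diameter, 37 mm high; leave alone; origin at the centre of its underside
Mind the look-alikes: they are no part of the job. Leave any red look-alike of the pump_bottle alone.

How it is judged:
On the way, in this order (a step that is already met when the one before it is completed fails the run):
1. all three containers stand upright and released on the side mat, with the heat sink still where it was (within 20 mm) (x of pump_bottle in the frame of side_mat between -0.065 and 0.065 m and y of pump_bottle in the frame of side_mat between -0.12 and 0.12 m and z of each of pump_bottle, metal_can, screw_jar in the frame of side_mat below 0.008 m and angle between each of pump_bottle, metal_can, screw_jar's own z axis and vertical below 0.1 rad and x of metal_can in the frame of side_mat between -0.065 and 0.065 m and y of metal_can in the frame of side_mat between -0.12 and 0.12 m and x of screw_jar in the frame of side_mat between -0.065 and 0.065 m and y of screw_jar in the frame of side_mat between -0.12 and 0.12 m and contact force between the fingers and pump_bottle below 0.1 N and contact force between the fingers and metal_can below 0.1 N and contact force between the fingers and screw_jar below 0.1 N and distance of heatsink from where it was at the start of the episode below 0.02 m), for 0.2 s.
2. the heat sink lies flat and released in the nest while all three containers still stand on the mat (horizontal distance between heatsink and assembly_nest below 0.013 m and angle between the x axis of heatsink and the x axis of assembly_nest, either way round below 0.2 rad and z of heatsink in the frame of assembly_nest between 0.005 and 0.011 m and angle between each of heatsink, pump_bottle, metal_can, screw_jar's own z axis and vertical below 0.1 rad and contact force between the fingers and heatsink below 0.1 N and x of pump_bottle in the frame of side_mat between -0.065 and 0.065 m and y of pump_bottle in the frame of side_mat between -0.12 and 0.12 m and z of each of pump_bottle, metal_can, screw_jar in the frame of side_mat below 0.008 m and x of metal_can in the frame of side_mat between -0.065 and 0.065 m and y of metal_can in the frame of side_mat between -0.12 and 0.12 m and x of screw_jar in the frame of side_mat between -0.065 and 0.065 m and y of screw_jar in the frame of side_mat between -0.12 and 0.12 m), for 0.2 s.
At the end, for the whole second after the job is handed in: The heat sink lies flat and released in the nest: centre within 13 mm of the nest's centre, turned less than 0.2 rad (either way round), underside within 3 mm of the plate's top. Each of the three containers stands upright (within 0.1 rad) and at rest within 15 mm of where it stood at the start (horizontal distance between heatsink and assembly_nest below 0.013 m and angle between the x axis of heatsink and the x axis of assembly_nest, either way round below 0.2 rad and z of heatsink in the frame of assembly_nest between 0.005 and 0.011 m and angle between each of heatsink, pump_bottle, metal_can, screw_jar's own z axis and vertical below 0.1 rad and contact force between the fingers and heatsink below 0.1 N and linear speed of each of heatsink, pump_bottle, metal_can, screw_jar below 0.02 m/s and distance of each of pump_bottle, metal_can, screw_jar from where it was at the start of the episode below 0.015 m and contact force between the fingers and pump_bottle below 0.1 N and contact force between the fingers and metal_can below 0.1 N and contact force between the fingers and screw_jar below 0.1 N); the robot touches nothing.
It fails at once if a container or the heat sink is tipped over (more than 0.6 rad) (angle between any of pump_bottle, metal_can, screw_jar, heatsink's own z axis and vertical above 0.6 rad).
It fails at once if the tape roll, the black tin or the solder spool is moved by more than 20 mm (distance of any of tape_roll, black_tin, solder_spool from where it was at the start of the episode above 0.02 m).
It also fails if it takes over 128 s, if anything falls off the work surface, if the arm or the gripper's body presses on something with over 40 N, if the wrist force passes 120 N, or if a joint passes its speed limit or range.

## Robot

A 6-joint arm with a two-finger parallel gripper is mounted at the origin on a cart in front of the work surface, level with it; the furniture and walls round the work are solid. World frame = base frame: x ahead of the robot, y to its left, z up, the work surface at z = 0. Lengths are in m, angles in rad, forces in N, time in s.
With the tool pointing down it reaches from about 0.275 to 0.85 m from the base axis. Payload 19 kg.
Tool frame: the origin (TCP) lies midway between the tips of the shut fingers; the grasp point (between the pads) lies 19 mm behind it (ctrl.grip_depth is the z of the grasp point in the tool frame, in m); z points along the fingers, y is the line along which they close (so a half turn about z gives the same grasp; the last joint's range is limited). The gripper opens to 85 mm and grips with 20 to 120 N. Pads are 22 mm wide; open, the fingers measure 114 mm over their backs; the gripper's body (76 mm by 85 mm) begins 54 mm behind the grasp point. The pads swing forward as they close: fully open they stand 13 mm farther back than shut.
Start: joints at [-1.374, 0.15, 1.437, -0, 1.554, -0.134], TCP at [0.187, -0.544, 0.231] pointing down, gripper open.
Joint ranges: [-2.8, 2.8], [-0.68, 2.1], [0.12, 2.68], [-1.39, 4.53], [0.16, 2.79], [-2.81, 2.81]. Speed limits (rad/s): [1.89, 1.89, 2.22, 3.01, 3.01, 3.01].

## Interface

Orientations are given as a unit quaternion [x, y, z, w].
In Python, from station import telemetry, grab_frame, camera_params, finish_job, ctrl gives the robot as it stands.
- The arm moves only by the tool drive_tool, never from a script. Its arguments are lists of equal length, an entry for each row: "translation": the shift along the world's x, y, z in a scale on which 1.0 is 500 mm, a list of three; "rotation": the turn, a rotation vector about the world's x, y, z in normalised numbers (1 is 2 rad), a list of three. A call has 1 to 5 rows; each row is the pose to reach, as a shift and turn from the pose commanded when the call began; what a row does not reach only later rows make up. A row lasts 1/10 s, in which the tool goes at most 50 mm and 8.59 degrees, less where a joint would pass 70% of its speed; a pose out of reach is approached as far as the arm can. No shift or turn number may pass 1 either way. A call with a gripper value outside its range is refused whole. "fingers" is the opening, from -1 (shut) to 1 (fully open), set as the call begins (left out, the last holds). The fingers move at their own pace and stop on an object; the grip force is fixed at half the most. Time passes only in rows, so rows that repeat a pose let the fingers close. It gives the time, the measured TCP pose, the force, the opening and the grip force at its end, in the units of the state.
- telemetry.get_state(): the state, without advancing time (a new reading comes with each control period).
- grab_frame(name): name is "side" or "top" or "wrist"; returns (picture, depth): 400x640x3 uint8, blue, green, red; 400x640 float32, m along the optical axis (not along the pixel's ray), 0 where there is no reading.
- camera_params(name): a dict with "mtx" (3x3 intrinsics, pixels), "rvec" (rotation vector, rad) and "tvec" (3), from world to camera coordinates, as OpenCV has them; the wrist camera has in their place "T_tool_cam" (4x4, takes a point from camera to tool coordinates, whose origin is the TCP and whose axes are the flange's). Camera axes: x right, y down, z forward; pixel columns grow to the right and rows downward; lengths in m; the calibration is good to about 2 mm. The wrist camera is an equidistant fisheye: a pixel r from the principal point sees the ray r / f radians off the axis. A picture is of the moment at which its call begins: read the wrist's pose just before it. camera_params takes no time and is no camera call.
- finish_job(): hands the job in; it is judged then, once.
The state is a dict: "time_s": time; "joints": joint angles; "joint_velocities": joint speeds; "joint_efforts": joint torques, N m; "position": TCP position; "orientation": TCP orientation; "wrist_force": force on the tool from outside, world axes, zero at the start; "wrist_torque": the same for the moment, N m; "gripper_width": finger opening in m; "finger_force": force on a finger pad.
Only numpy, scipy, OpenCV 4.12 (cv2) and the standard library are available. Lean on these libraries where they do the work, as an engineer would, in place of code of your own. Each camera call takes 0.05 s, during which the arm holds its last target. There are 200 camera calls.

## Working session

There is one attempt and no reset: what is moved stays moved. The work goes in short steps, Python scripts to look and compute and a tool call to move; the robot and the scene stay as the last step left them, time stands still between calls to the robot, and variables do not carry over. Pictures are saved under pics/ and viewed, at most 14 in all, crops included, and the job is handed in when it is done.

Besides the shell and the picture viewer there is one more tool, called after "Emit:" by a JSON object that holds its "fn" and its "kwargs". drive_tool: Moves the arm, as the interface text tells. Its arguments: {"type":"object","properties":{"translation":{"type":"array"},"rotation":{"type":"array"},"fingers":{"type":"number"}},"required":["translation","rotation"]}

```bash
mkdir -p pics; ls
cat > h.py <<'E'
import numpy as np, cv2
from scipy.spatial.transform import Rotation as R
from station import telemetry, grab_frame, camera_params, finish_job, ctrl
def cam(n):
    p=camera_params(n); M=cv2.Rodrigues(np.array(p['rvec'],float))[0]
    return np.array(p['mtx']),M,np.array(p['tvec'],float).reshape(3)
def cloud(n,d):
    K,M,t=cam(n); v,u=np.mgrid[0:d.shape[0],0:d.shape[1]]
    c=np.stack([(u-K[0,2])/K[0,0]*d,(v-K[1,2])/K[1,1]*d,d],-1)
    return (c-t)@M
def plane(n,uv,z):
    K,M,t=cam(n); o=-M.T@t
    uv=np.atleast_2d(uv).astype(float)
    r=np.c_[(uv[:,0]-K[0,2])/K[0,0],(uv[:,1]-K[1,2])/K[1,1],np.ones(len(uv))]@M
    return o+r*((z-o[2])/r[:,2])[:,None]
E
python3 - <<'E'
from h import *
s=telemetry.get_state(); print(s['time_s'],s['position'],s['orientation'],s['gripper_width'],ctrl.grip_depth)
for n in ('top','side','wrist'):
    i,d=grab_frame(n); cv2.imwrite(f'pics/{n}0.png',i); np.save(f'pics/{n}0.npy',d)
    print(n,(d>0).mean()); 
    if n!='wrist':
        K,M,t=cam(n); print(K.tolist(),-M.T@t)
    else: print(camera_params(n))
E
```

```text
pics
0.0 [ 0.18669016 -0.54358961  0.230695  ] [ 9.86354150e-01  1.64636403e-01 -1.33298434e-05 -5.87541512e-04] 0.08523385539519189 -0.0187
top 0.99564453125
[[422.0967820119894, 0.0, 325.08112695088965], [0.0, 422.0967820119894, 201.49409871116998], [0.0, 0.0, 1.0]] [ 0.52540361 -0.05220002  1.41479656]
side 0.99602734375
[[402.64555689058267, 0.0, 317.2836242556817], [0.0, 402.64555689058267, 195.97796495425698], [0.0, 0.0, 1.0]] [ 0.38767243 -0.82366788  0.74916357]
wrist 0.9958515625
{'mtx': array([[309.70691629,   0.        , 315.91759592],
       [  0.        , 309.70691629, 199.8490102 ],
       [  0.        ,   0.        ,   1.        ]]), 'T_tool_cam': array([[ 7.70955127e-04, -9.44750307e-01, -3.27789968e-01,
         8.53197872e-02],
       [ 9.99999594e-01,  8.81294234e-04, -1.88072211e-04,
        -2.45628577e-04],
       [ 4.66560688e-04, -3.27789690e-01,  9.44750603e-01,
        -1.41805645e-01],
       [ 0.00000000e+00,  0.00000000e+00,  0.00000000e+00,
         1.00000000e+00]])}
```

View pics/top0.png

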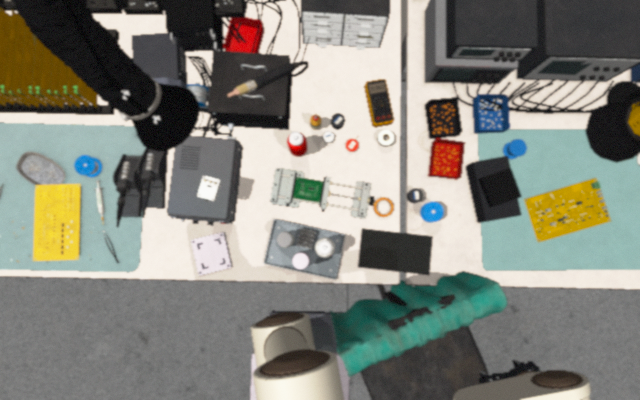

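View pics/side0.png

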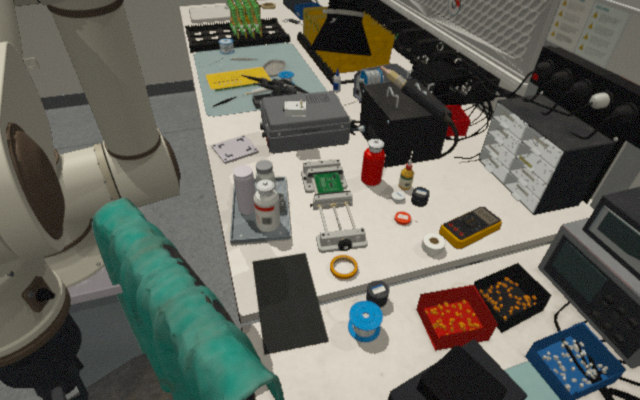

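The top view shows the tray at (306,247), the mat on the right at (396,251) and the nest on the left at (211,253). The containers are at about (286,240), (301,260) and (322,245). The red look-alike is at (297,143) in top and (372,160) in side.

Run:
```python
from h import *
a=cv2.imread('pics/top0.png')[205:290,170:450]; b=cv2.imread('pics/side0.png')[120:260,200:340]
a=cv2.resize(a,None,fx=2.8,fy=2.8,interpolation=2); b=cv2.resize(b,(340,340),interpolation=2)
o=np.zeros((590,800,3),np.uint8); o[:a.shape[0],:a.shape[1]]=a; o[245:585,:340]=b
w=cv2.imread('pics/wrist0.png'); o[245:245+281,345:795]=cv2.resize(w,(450,281)); cv2.imwrite('pics/c1.png',o)
d=np.load('pics/top0.npy'); P=cloud('top',d)
for u,v in [(286,240),(301,260),(322,245),(306,225),(300,240),(211,253),(396,251),(306,247),(383,206),(433,211),(416,196),(340,190),(290,185),(205,180),(340,262)]:
    print(u,v,P[v,u].round(3))
```

```text
286 240 [0.519 0.051 0.104]
301 260 [0.461 0.002 0.134]
322 245 [ 0.507 -0.061  0.135]
306 225 [ 0.57  -0.006 -0.002]
300 240 [0.52  0.011 0.03 ]
211 253 [0.471 0.305 0.006]
396 251 [ 0.49  -0.308  0.005]
306 247 [ 0.497 -0.008  0.006]
383 206 [ 0.64  -0.264 -0.001]
433 211 [ 0.623 -0.421  0.045]
416 196 [ 0.672 -0.368  0.034]
340 190 [ 0.691 -0.118 -0.001]
290 185 [0.697 0.047 0.053]
205 180 [0.695 0.297 0.145]
340 262 [ 0.45  -0.122  0.004]
```

View pics/c1.png

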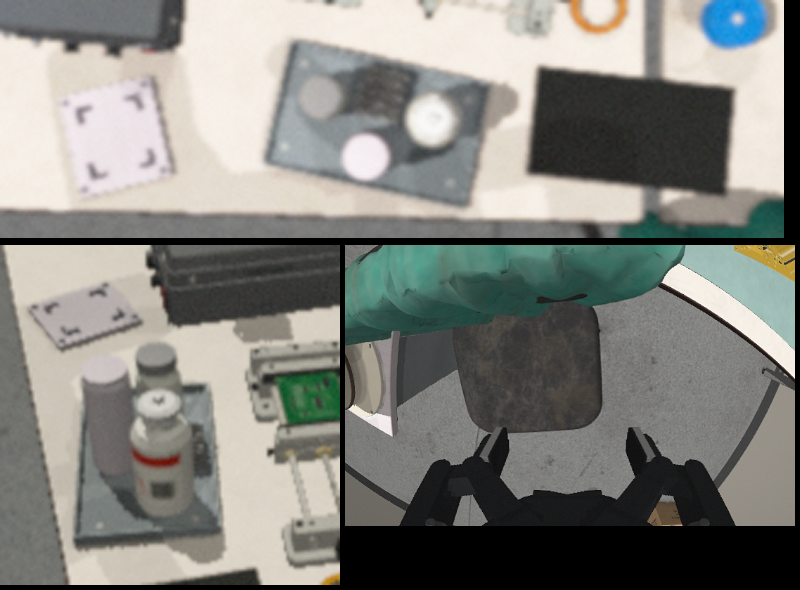

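In the crop, the jar (grey lid) is at left (286,240), the plain can in front (301,260), and the pump bottle (white top, red band) at right (322,245). The heat sink fins are at (305,236), behind the can. What could be taken for the bottle is the red one at (297,143); it stands outside the tray, so I leave it alone.

```bash
cat >> h.py <<'E'
def circ(xy):
    c,r=cv2.minEnclosingCircle(xy.astype(np.float32)); return np.round(c,4),round(r,4)
E
python3 - <<'E'
from h import *
for n in ('top','side'):
    P=cloud(n,np.load(f'pics/{n}0.npy'))
    for nm,c,z0,z1 in [('jar',(.519,.051),.09,.115),('can',(.461,.002),.12,.15),('pump',(.507,-.061),.13,.16),('hs',(.525,.008),.02,.04)]:
        m=(np.hypot(P[...,0]-c[0],P[...,1]-c[1])<.045)&(P[...,2]>z0)&(P[...,2]<z1)
        q=P[m]; lo,hi=np.percentile(q[:,:2],[2,98],axis=0); 
        print(n,nm,len(q),'mid',((lo+hi)/2).round(4),'ext',(hi-lo).round(3),'z',np.percentile(q[:,2],[5,50,95]).round(4))
img=cv2.imread('pics/top0.png'); hsv=cv2.cvtColor(img,cv2.COLOR_BGR2HSV)
# mat
def rect(mask,z,roi,nm,n='top'):
    m=np.zeros_like(mask); u0,v0,u1,v1=roi; m[v0:v1,u0:u1]=mask[v0:v1,u0:u1]
    cs,_=cv2.findContours(m,0,2); c=max(cs,key=cv2.contourArea)
    w=plane(n,c[:,0],z)[:,:2]; r=cv2.minAreaRect((w*1000).astype(np.float32)); print(nm,n,np.round(r[0],1),np.round(r[1],1),round(r[2],2))
g=cv2.cvtColor(img,cv2.COLOR_BGR2GRAY)
rect(((g<60)*255).astype(np.uint8),.003,(350,220,440,280),'mat')
t=((g<150)*255).astype(np.uint8); t=cv2.morphologyEx(t,cv2.MORPH_OPEN,np.ones((3,3)))
rect(t,.010,(255,212,352,282),'tray')
k=((g<120)*255).astype(np.uint8); roi=np.zeros_like(k); roi[228:280,188:236]=k[228:280,188:236]
n,l,st,ce=cv2.connectedComponentsWithStats(roi)
for i in range(1,n): print('nest',st[i],plane('top',ce[i],.012)[0].round(4))
E
```

```text
top jar 175 mid [0.5216 0.0558] ext [0.042 0.04 ] z [0.0976 0.1022 0.1068]
top can 223 mid [0.459 0.003] ext [0.045 0.045] z [0.1229 0.1337 0.1374]
top pump 171 mid [ 0.4996 -0.0683] ext [0.039 0.039] z [0.1315 0.136  0.1424]
top hs 87 mid [0.5244 0.0027] ext [0.065 0.07 ] z [0.0232 0.0303 0.0362]
side jar 208 mid [0.5227 0.0557] ext [0.041 0.043] z [0.0927 0.1044 0.1069]
side can 289 mid [0.4599 0.0015] ext [0.047 0.046] z [0.1225 0.1361 0.1386]
side pump 184 mid [ 0.5021 -0.0707] ext [0.039 0.038] z [0.1339 0.139  0.1457]
side hs 57 mid [0.5508 0.0049] ext [0.019 0.067] z [0.0273 0.0309 0.0334]
mat top [ 489.4 -305. ] [227.4 122.6] 84.16
tray top [486.7 -28.2] [201.9 149.9] 77.79
```

The rows are not in the units I measure in: shifts go in shares of 500 mm and turns go in shares of 2 rad. I convert before sending: 150 mm / 500 = 0.3, 100 mm / 500 = 0.2, -30 degrees / 114.5916 = -0.2618.

Emit:
{"fn": "drive_tool", "kwargs": {"translation": [[0,0,0.1],[0,0,0.2],[0,0,0.3],[0.04,0.08,0.3],[0.08,0.17,0.3]], "rotation": [[0,0,-0.0524],[0,0,-0.1047],[0,0,-0.1571],[0,0,-0.2094],[0,0,-0.2618]], "fingers": 1}}

```text
time_s: 0.65
position: [0.2269, -0.459, 0.3819]
orientation: [0.995, -0.099, 0.0, 0.001]
wrist_force: [0.9, 0.1, -0.9]
gripper_width: 0.0856
finger_force: 0.0
```

In the tool's units: 200 mm / 500 = 0.4, 168 mm / 500 = 0.336.

Emit:
{"fn": "drive_tool", "kwargs": {"translation": [[0.04,0.084,0],[0.08,0.168,0],[0.12,0.252,0],[0.16,0.336,0],[0.2,0.4,0]], "rotation": [[0,0,0],[0,0,0],[0,0,0],[0,0,0],[0,0,0]]}}

```text
time_s: 1.15
position: [0.327, -0.2565, 0.3816]
orientation: [0.995, -0.096, 0.0, 0.0]
wrist_force: [1.0, -0.5, 0.4]
gripper_width: 0.0852
finger_force: 0.0
```

In the tool's units: 210 mm / 500 = 0.42, 168 mm / 500 = 0.336.

Emit:
{"fn": "drive_tool", "kwargs": {"translation": [[0.04,0.084,0],[0.08,0.168,0],[0.12,0.252,0],[0.16,0.336,0],[0.18,0.42,0]], "rotation": [[0,0,0],[0,0,0],[0,0,0],[0,0,0],[0,0,0]]}}

```text
time_s: 1.65
position: [0.4174, -0.0468, 0.3809]
orientation: [0.995, -0.096, -0.0, -0.0]
wrist_force: [1.0, -0.3, 0.9]
gripper_width: 0.0852
finger_force: 0.0
```

In the tool's units: 50 mm / 500 = 0.1, 40 mm / 500 = 0.08.

Emit:
{"fn": "drive_tool", "kwargs": {"translation": [[0.02,0.06,0],[0.04,0.08,0],[0.06,0.1,0],[0.06,0.1,0]], "rotation": [[0,0,0],[0,0,0],[0,0,0],[0,0,0]]}}

```text
time_s: 2.05
position: [0.4476, 0.0015, 0.3807]
orientation: [0.995, -0.096, -0.0, -0.0]
wrist_force: [0.1, -0.6, 0.5]
gripper_width: 0.0854
finger_force: 0.0
```

```bash
cat >> h.py <<'E'
def wpose():
    s=telemetry.get_state(); T=np.eye(4); T[:3,:3]=R.from_quat(s['orientation']).as_matrix(); T[:3,3]=s['position']
    return T@np.array(camera_params('wrist')['T_tool_cam'])
def wray(T,uv):
    K=np.array(camera_params('wrist')['mtx']); uv=np.asarray(uv,float)
    a=(uv-[K[0,2],K[1,2]])/K[0,0]; th=np.linalg.norm(a,axis=-1); s=np.where(th>1e-9,np.sin(th)/np.maximum(th,1e-9),1)
    return np.concatenate([a*s[...,None],np.cos(th)[...,None]],-1)
def wplane(T,uv,z):
    r=wray(T,np.atleast_2d(uv))@T[:3,:3].T; o=T[:3,3]; return o+r*((z-o[2])/r[:,2])[:,None]
def wcloud(T,d):
    v,u=np.mgrid[0:d.shape[0],0:d.shape[1]]; r=wray(T,np.stack([u,v],-1))
    return (r/np.maximum(r[...,2:],.05)*d[...,None])@T[:3,:3].T+T[:3,3]
def wshot(name):
    T=wpose(); i,d=grab_frame('wrist'); cv2.imwrite(f'pics/{name}.png',i); np.savez(f'pics/{name}.npz',T=T,d=d); return T,i,d
E
python3 - <<'E'
from h import *
T,i,d=wshot('w1'); P=wcloud(T,d)
for nm,c,z0,z1 in [('jar',(.522,.056),.09,.115),('can',(.46,.002),.12,.15),('pump',(.501,-.07),.13,.16)]:
    m=(np.hypot(P[...,0]-c[0],P[...,1]-c[1])<.04)&(P[...,2]>z0)&(P[...,2]<z1)
    q=P[m]; lo,hi=np.percentile(q[:,:2],[2,98],axis=0)
    print(nm,len(q),((lo+hi)/2).round(4),(hi-lo).round(3),np.percentile(q[:,2],[5,50,95]).round(4))
E
```

```text
jar 894 [0.5219 0.0573] [0.041 0.042] [0.0996 0.1012 0.1026]
can 1172 [0.4601 0.0035] [0.044 0.044] [0.1233 0.1331 0.1345]
pump 936 [ 0.5009 -0.0684] [0.04  0.039] [0.1325 0.1354 0.1417]
```

View pics/w1.png

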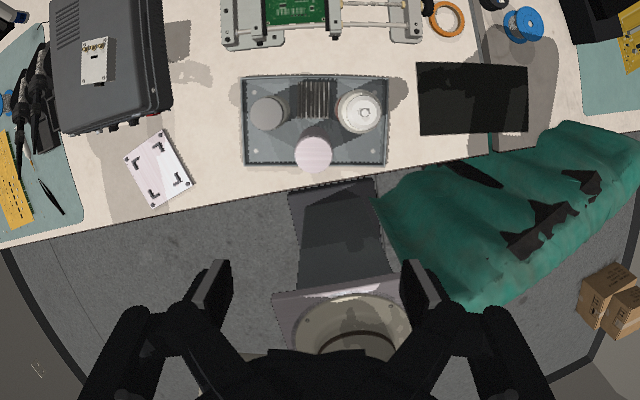

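The wrist view shows the fins of the heat sink at (317,98), the jar at (267,113), the can at (313,152), the pump at (362,112), the nest corners around (160,170) and the mat at (472,98).

Run:
```python
from h import *
z=np.load('pics/w1.npz'); T,d=z['T'],z['d']; i=cv2.imread('pics/w1.png'); g=cv2.cvtColor(i,cv2.COLOR_BGR2GRAY); P=wcloud(T,d)
def comp(mask,roi,zz,nm,amin):
    m=np.zeros_like(g); u0,v0,u1,v1=roi; m[v0:v1,u0:u1]=mask[v0:v1,u0:u1]*255
    cs,_=cv2.findContours(m,0,1)
    for c in cs:
        if cv2.contourArea(c)<amin: continue
        w=wplane(T,c[:,0],zz)[:,:2]*1000; r=cv2.minAreaRect(w.astype(np.float32)); print(nm,cv2.contourArea(c),np.round(r[0],1),np.round(r[1],1),round(r[2],2))
comp(g<70,(400,50,545,145),.003,'mat',1000)
comp(g<110,(125,130,195,210),.012,'nestL',8)
comp((g<175),(236,70,395,172),.012,'tray',1000)
for v in ((205,150),):pass
m=(P[...,2]>.02)&(P[...,2]<.045)&(np.hypot(P[...,0]-.54,P[...,1]-.005)<.05)
q=P[m]; print('hs depth',len(q),np.percentile(q[:,:2],[2,50,98],axis=0).round(4),np.percentile(q[:,2],[5,50,95]).round(4))
for nm,u,v in [('nestplate',158,170),('mat',472,98),('trayfloor',256,140),('floor2',370,148),('bench',210,120)]:
    print(nm,np.median(P[v-3:v+4,u-3:u+4].reshape(-1,3),0).round(4))
o=np.hstack([cv2.resize(i[65:175,235:395],(640,440),interpolation=2),cv2.resize(i[120:220,110:150+60],(160,160))[:0+160].copy() if 0 else np.zeros((440,1,3),np.uint8)])
cv2.imwrite('pics/c2.png',o)
```

```text
mat 7680.5 [ 490.7 -304.5] [239.9 177.5] 84.98
nestL 22.5 [426.  322.8] [23.4 13.9] 59.44
nestL 15.5 [448.  258.9] [18.2  6.7] 11.6
nestL 25.0 [495.3 342.6] [14.2 24.1] 69.84
nestL 27.0 [512.3 279.2] [24.3 13.9] 52.12
nestL 79.5 [484.  246.5] [113.3   7.3] 13.71
tray 12670.5 [492.5  -6.9] [257.8 155.9] 78.61
hs depth 363 [[ 0.5001 -0.0346]
 [ 0.5261 -0.0019]
 [ 0.5565  0.0375]] [0.0255 0.0291 0.0354]
nestplate [0.4694 0.299  0.0069]
mat [ 0.4904 -0.2917  0.0019]
trayfloor [0.4793 0.1001 0.0033]
floor2 [ 0.4286 -0.0881  0.0033]
bench [ 5.321e-01  1.735e-01 -5.000e-04]
```

View pics/c2.png

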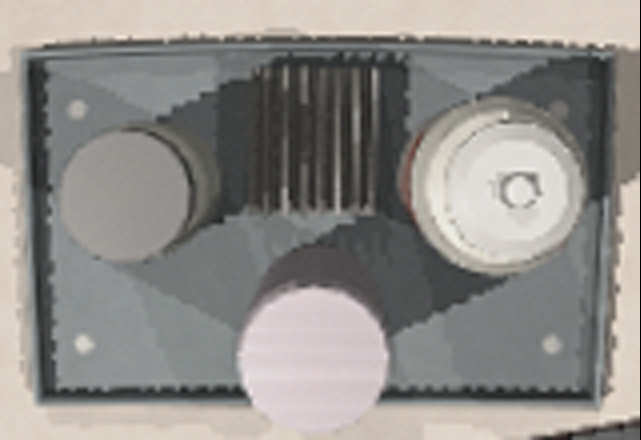

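The crop confirms it: can in front, jar at left, pump bottle at right and the heat sink fins at the back, square with the tray.

Run:
```python
from h import *
s=telemetry.get_state(); print(np.degrees(s['joints']).round(1), s['position'].round(4))
z=np.load('pics/w1.npz'); P=wcloud(z['T'],z['d'])
m=(P[...,1]<-.12)&(P[...,1]>-.5)&(P[...,0]>.25)&(P[...,0]<.42)&(z['d']>0)
for x in (.25,.3,.35,.38,.40):
    q=P[m&(P[...,0]>x)&(P[...,0]<x+.05)]; print(x,len(q),np.percentile(q[:,2],99).round(3) if len(q) else '')
```

```text
[ -9.8  -7.1  81.2  -0.  105.9  91.3] [0.4471 0.0008 0.3808]
0.25 9872 0.213
0.3 7988 0.214
0.35 6480 0.208
0.38 4595 0.179
0.4 2017 0.091
```

In the tool's units: -50 mm / 500 = -0.1, -40 mm / 500 = -0.08, 40 degrees / 114.5916 = 0.3491.

Emit:
{"fn": "drive_tool", "kwargs": {"translation": [[0.006,0,-0.02],[0.012,0,-0.04],[0.018,0.002,-0.06],[0.022,0.002,-0.08],[0.026,0.004,-0.1]], "rotation": [[0,0,0.0698],[0,0,0.1396],[0,0,0.2094],[0,0,0.2793],[0,0,0.3491]]}}

```text
time_s: 2.6
position: [0.4596, 0.0019, 0.3308]
orientation: [0.968, 0.252, -0.0, 0.0]
wrist_force: [0.5, 0.3, -0.1]
gripper_width: 0.0853
finger_force: 0.0
```

In the tool's units: -100 mm / 500 = -0.2, -80 mm / 500 = -0.16, 40 degrees / 114.5916 = 0.3491.

Emit:
{"fn": "drive_tool", "kwargs": {"translation": [[0,0,-0.04],[0,0,-0.08],[0,0,-0.12],[0,0,-0.16],[0,0,-0.2]], "rotation": [[0,0,0.0698],[0,0,0.1396],[0,0,0.2094],[0,0,0.2793],[0,0,0.3491]]}}

```text
time_s: 3.1
position: [0.4594, 0.0019, 0.2305]
orientation: [0.823, 0.568, -0.0, 0.0]
wrist_force: [0.2, 0.4, -0.2]
gripper_width: 0.0852
finger_force: 0.0
```

In the tool's units: 10 degrees / 114.5916 = 0.0873.

Emit:
{"fn": "drive_tool", "kwargs": {"translation": [[0,0,0],[0,0,0],[0,0,0]], "rotation": [[0,0,0.0436],[0,0,0.0873],[0,0,0.0873]]}}

```text
time_s: 3.4
position: [0.4595, 0.0021, 0.2312]
orientation: [0.772, 0.636, -0.0, -0.0]
wrist_force: [0.4, -0.4, 0.5]
gripper_width: 0.0855
finger_force: 0.0
```

In the tool's units: -152 mm / 500 = -0.304, -130 mm / 500 = -0.26.

Emit:
{"fn": "drive_tool", "kwargs": {"translation": [[0,0.002,-0.08],[0,0.002,-0.15],[0,0.002,-0.21],[0,0.002,-0.26],[0,0.002,-0.304]], "rotation": [[0,0,0],[0,0,0],[0,0,0],[0,0,0],[0,0,0]]}}

```text
time_s: 3.9
position: [0.4593, 0.0034, 0.0781]
orientation: [0.773, 0.634, -0.0, -0.0]
wrist_force: [-0.1, 0.0, 0.2]
gripper_width: 0.0853
finger_force: 0.0
```

Emit:
{"fn": "drive_tool", "kwargs": {"translation": [[0,0,0],[0,0,0],[0,0,0],[0,0,0],[0,0,0]], "rotation": [[0,0,0],[0,0,0],[0,0,0],[0,0,0],[0,0,0]], "fingers": -1}}

```text
time_s: 4.4
position: [0.4603, 0.004, 0.0807]
orientation: [0.772, 0.636, 0.001, 0.001]
wrist_force: [-3.7, 0.2, 8.4]
gripper_width: 0.0504
finger_force: 63.0
```

In the tool's units: 165 mm / 500 = 0.33, 130 mm / 500 = 0.26.

Emit:
{"fn": "drive_tool", "kwargs": {"translation": [[0,0,0.03],[0,0,0.09],[0,0,0.17],[0,0,0.26],[0,0,0.33]], "rotation": [[0,0,0],[0,0,0],[0,0,0],[0,0,0],[0,0,0]]}}

```text
time_s: 4.9
position: [0.4598, 0.0042, 0.2478]
orientation: [0.772, 0.636, 0.001, 0.001]
wrist_force: [0.9, 0.0, -1.8]
gripper_width: 0.0509
finger_force: 63.2
```

In the tool's units: -175 mm / 500 = -0.35, -135 mm / 500 = -0.27.

Emit:
{"fn": "drive_tool", "kwargs": {"translation": [[0.004,-0.04,0],[0.01,-0.11,0],[0.018,-0.19,0],[0.026,-0.27,0],[0.034,-0.35,0]], "rotation": [[0,0,0],[0,0,0],[0,0,0],[0,0,0],[0,0,0]]}}

```text
time_s: 5.4
position: [0.4766, -0.1725, 0.2453]
orientation: [0.772, 0.636, 0.0, 0.001]
wrist_force: [1.6, 0.1, -3.0]
gripper_width: 0.0507
finger_force: 63.3
```

In the tool's units: -190 mm / 500 = -0.38, -160 mm / 500 = -0.32.

Emit:
{"fn": "drive_tool", "kwargs": {"translation": [[0.01,-0.08,0],[0.02,-0.16,0],[0.03,-0.24,0],[0.04,-0.32,0],[0.044,-0.38,0]], "rotation": [[0,0,0],[0,0,0],[0,0,0],[0,0,0],[0,0,0]]}}

```text
time_s: 5.9
position: [0.4986, -0.3632, 0.2448]
orientation: [0.772, 0.635, -0.0, 0.0]
wrist_force: [0.7, 0.3, -2.0]
gripper_width: 0.0508
finger_force: 63.3
```

In the tool's units: -70 mm / 500 = -0.14, -30 mm / 500 = -0.06.

Emit:
{"fn": "drive_tool", "kwargs": {"translation": [[0.004,-0.03,0],[0.004,-0.048,0],[0.004,-0.048,0],[0.004,-0.048,-0.06],[0.004,-0.048,-0.14]], "rotation": [[0,0,0],[0,0,0],[0,0,0],[0,0,0],[0,0,0]]}}

```text
time_s: 6.4
position: [0.5017, -0.3841, 0.176]
orientation: [0.772, 0.636, 0.0, 0.002]
wrist_force: [0.7, -0.7, -2.6]
gripper_width: 0.0505
finger_force: 63.4
```

In the tool's units: -92 mm / 500 = -0.184, -85 mm / 500 = -0.17.

Emit:
{"fn": "drive_tool", "kwargs": {"translation": [[0,0,-0.07],[0,0,-0.13],[0,0,-0.17],[0,0,-0.184],[0,0,-0.184]], "rotation": [[0,0,0],[0,0,0],[0,0,0],[0,0,0],[0,0,0]]}}

```text
time_s: 6.9
position: [0.5008, -0.3838, 0.0823]
orientation: [0.772, 0.636, -0.0, -0.0]
wrist_force: [-0.5, 0.3, -2.4]
gripper_width: 0.0507
finger_force: 63.2
```

In the tool's units: -3 mm / 500 = -0.006, -2 mm / 500 = -0.004.

Emit:
{"fn": "drive_tool", "kwargs": {"translation": [[0,0,-0.004],[0,0,-0.006],[0,0,-0.006]], "rotation": [[0,0,0],[0,0,0],[0,0,0]]}}

```text
time_s: 7.2
position: [0.501, -0.3849, 0.0801]
orientation: [0.772, 0.636, 0.0, 0.001]
wrist_force: [0.1, -0.4, -2.5]
gripper_width: 0.0509
finger_force: 63.3
```

In the tool's units: -1 mm / 500 = -0.002.

Emit:
{"fn": "drive_tool", "kwargs": {"translation": [[0,0,-0.002],[0,0,-0.002]], "rotation": [[0,0,0],[0,0,0]]}}

```text
time_s: 7.4
position: [0.501, -0.3852, 0.0798]
orientation: [0.772, 0.636, -0.0, 0.001]
wrist_force: [-3.6, 1.4, 9.8]
gripper_width: 0.0505
finger_force: 64.5
```

In the tool's units: -1 mm / 500 = -0.002.

Emit:
{"fn": "drive_tool", "kwargs": {"translation": [[0,0,-0.002],[0,0,-0.002]], "rotation": [[0,0,0],[0,0,0]]}}

```text
time_s: 7.6
position: [0.501, -0.3855, 0.0797]
orientation: [0.772, 0.636, -0.0, 0.001]
wrist_force: [-8.0, 3.2, 20.6]
gripper_width: 0.0508
finger_force: 65.7
```

In the tool's units: 1.5 mm / 500 = 0.003.

Emit:
{"fn": "drive_tool", "kwargs": {"translation": [[0,0,0.003],[0,0,0.003],[0,0,0.003],[0,0,0.003]], "rotation": [[0,0,0],[0,0,0],[0,0,0],[0,0,0]], "fingers": 1}}

```text
time_s: 8.0
position: [0.5007, -0.3848, 0.0787]
orientation: [0.772, 0.636, -0.0, -0.0]
wrist_force: [-0.0, -0.5, 0.6]
gripper_width: 0.0852
finger_force: 0.0
```

In the tool's units: 160 mm / 500 = 0.32, 155 mm / 500 = 0.31.

Emit:
{"fn": "drive_tool", "kwargs": {"translation": [[0,0,0.04],[0,0,0.12],[0,0,0.21],[0,0.1,0.31],[0,0.2,0.32]], "rotation": [[0,0,0],[0,0,0],[0,0,0],[0,0,0],[0,0,0]]}}

```text
time_s: 8.5
position: [0.501, -0.3024, 0.2369]
orientation: [0.773, 0.635, 0.0, 0.002]
wrist_force: [1.8, 0.6, 0.7]
gripper_width: 0.0854
finger_force: 0.0
```

In the tool's units: 215 mm / 500 = 0.43, 200 mm / 500 = 0.4.

Emit:
{"fn": "drive_tool", "kwargs": {"translation": [[0,0.1,0],[0,0.2,0],[0,0.3,0],[0,0.4,0],[0,0.43,0]], "rotation": [[0,0,0],[0,0,0],[0,0,0],[0,0,0],[0,0,0]]}}

```text
time_s: 9.0
position: [0.5004, -0.0828, 0.2341]
orientation: [0.771, 0.637, 0.0, -0.0]
wrist_force: [0.0, -1.3, 0.4]
gripper_width: 0.0852
finger_force: 0.0
```

Run:
```python
from h import *
s=telemetry.get_state(); print(s['position'].round(4),s['time_s'])
i,d=grab_frame('top'); cv2.imwrite('pics/top1.png',i); P=cloud('top',d)
for nm,c,z0,z1 in [('jar',(.522,.056),.09,.115),('can',(.50,-.385),.115,.145)]:
    m=(np.hypot(P[...,0]-c[0],P[...,1]-c[1])<.045)&(P[...,2]>z0)&(P[...,2]<z1)
    q=P[m]; lo,hi=np.percentile(q[:,:2],[2,98],axis=0) if len(q) else (np.zeros(2),)*2
    print(nm,len(q),((lo+hi)/2).round(4),(hi-lo).round(3),np.percentile(q[:,2],[5,50,95]).round(4))
```

```text
[ 0.5004 -0.0828  0.2341] 9.0
jar 174 [0.5216 0.0558] [0.042 0.04 ] [0.098  0.102  0.1067]
can 232 [ 0.4999 -0.3846] [0.045 0.046] [0.1191 0.1327 0.1371]
```

In the tool's units: -90 mm / 500 = -0.18, -50 mm / 500 = -0.1.

Emit:
{"fn": "drive_tool", "kwargs": {"translation": [[0,0.028,0],[0,0.028,-0.04],[0,0.028,-0.1],[0,0.028,-0.18]], "rotation": [[0,0,0],[0,0,0],[0,0,0],[0,0,0]]}}

```text
time_s: 9.45
position: [0.5015, -0.0734, 0.1436]
orientation: [0.772, 0.635, 0.001, 0.001]
wrist_force: [1.1, -0.2, -0.6]
gripper_width: 0.0856
finger_force: 0.0
```

In the tool's units: -65 mm / 500 = -0.13, -60 mm / 500 = -0.12.

Emit:
{"fn": "drive_tool", "kwargs": {"translation": [[0,0.008,-0.02],[0,0.008,-0.05],[0,0.008,-0.09],[0,0.008,-0.12],[0,0.008,-0.13]], "rotation": [[0,0,0],[0,0,0],[0,0,0],[0,0,0],[0,0,0]]}}

```text
time_s: 9.95
position: [0.5006, -0.0688, 0.0782]
orientation: [0.772, 0.635, -0.0, -0.001]
wrist_force: [-0.6, 0.2, 0.2]
gripper_width: 0.0853
finger_force: 0.0
```

Emit:
{"fn": "drive_tool", "kwargs": {"translation": [[0,0,0]], "rotation": [[0,0,0]]}}

```text
time_s: 10.05
position: [0.5009, -0.0688, 0.079]
orientation: [0.772, 0.636, -0.0, -0.0]
wrist_force: [-0.3, -0.1, 0.6]
gripper_width: 0.0853
finger_force: 0.0
```

Emit:
{"fn": "drive_tool", "kwargs": {"translation": [[0,0,0],[0,0,0],[0,0,0],[0,0,0],[0,0,0]], "rotation": [[0,0,0],[0,0,0],[0,0,0],[0,0,0],[0,0,0]], "fingers": -1}}

```text
time_s: 10.55
position: [0.5012, -0.0688, 0.0803]
orientation: [0.772, 0.636, 0.0, 0.001]
wrist_force: [-6.5, 0.8, 14.4]
gripper_width: 0.0592
finger_force: 61.9
```

In the tool's units: 60 mm / 500 = 0.12, 45 mm / 500 = 0.09.

Emit:
{"fn": "drive_tool", "kwargs": {"translation": [[0,0,0.02],[0,0,0.05],[0,0,0.09],[0,0,0.12],[0,0,0.12]], "rotation": [[0,0,0],[0,0,0],[0,0,0],[0,0,0],[0,0,0]]}}

```text
time_s: 11.05
position: [0.5017, -0.0689, 0.1413]
orientation: [0.772, 0.636, 0.001, 0.002]
wrist_force: [-0.3, -0.1, -1.7]
gripper_width: 0.0592
finger_force: 65.0
```

In the tool's units: -145 mm / 500 = -0.29, -115 mm / 500 = -0.23.

Emit:
{"fn": "drive_tool", "kwargs": {"translation": [[0.002,-0.03,0],[0.004,-0.09,0],[0.008,-0.16,0],[0.012,-0.23,0],[0.016,-0.29,0]], "rotation": [[0,0,0],[0,0,0],[0,0,0],[0,0,0],[0,0,0]]}}

```text
time_s: 11.55
position: [0.5081, -0.216, 0.1377]
orientation: [0.772, 0.636, -0.0, -0.001]
wrist_force: [-0.1, 0.9, -1.4]
gripper_width: 0.0589
finger_force: 65.0
```

In the tool's units: -92 mm / 500 = -0.184, -82 mm / 500 = -0.164.

Emit:
{"fn": "drive_tool", "kwargs": {"translation": [[0.004,-0.06,0],[0.004,-0.12,0],[0.004,-0.164,0],[0.004,-0.184,0],[0.004,-0.184,0]], "rotation": [[0,0,0],[0,0,0],[0,0,0],[0,0,0],[0,0,0]]}}

```text
time_s: 12.05
position: [0.5101, -0.3067, 0.1377]
orientation: [0.772, 0.635, -0.0, -0.001]
wrist_force: [-0.4, -0.1, -1.6]
gripper_width: 0.0591
finger_force: 64.9
```

In the tool's units: -58 mm / 500 = -0.116, -52 mm / 500 = -0.104.

Emit:
{"fn": "drive_tool", "kwargs": {"translation": [[0,0,-0.04],[0,0,-0.08],[0,0,-0.104],[0,0,-0.116],[0,0,-0.116]], "rotation": [[0,0,0],[0,0,0],[0,0,0],[0,0,0],[0,0,0]]}}

```text
time_s: 12.55
position: [0.5108, -0.3052, 0.0806]
orientation: [0.772, 0.636, -0.0, -0.0]
wrist_force: [0.8, 0.7, -0.9]
gripper_width: 0.0588
finger_force: 65.0
```

In the tool's units: -1 mm / 500 = -0.002.

Emit:
{"fn": "drive_tool", "kwargs": {"translation": [[0,0,-0.002],[0,0,-0.002]], "rotation": [[0,0,0],[0,0,0]]}}

```text
time_s: 12.75
position: [0.511, -0.3056, 0.0801]
orientation: [0.772, 0.636, 0.0, 0.0]
wrist_force: [-0.0, -0.4, -2.8]
gripper_width: 0.0589
finger_force: 65.0
```

In the tool's units: -1 mm / 500 = -0.002.

Emit:
{"fn": "drive_tool", "kwargs": {"translation": [[0,0,-0.002],[0,0,-0.002]], "rotation": [[0,0,0],[0,0,0]]}}

```text
time_s: 12.95
position: [0.5109, -0.3059, 0.0795]
orientation: [0.772, 0.636, -0.0, 0.001]
wrist_force: [-2.1, 0.4, 5.0]
gripper_width: 0.0591
finger_force: 65.8
```

In the tool's units: 0.5 mm / 500 = 0.001.

Emit:
{"fn": "drive_tool", "kwargs": {"translation": [[0,0,0.001],[0,0,0.001],[0,0,0.001],[0,0,0.001]], "rotation": [[0,0,0],[0,0,0],[0,0,0],[0,0,0]], "fingers": 1}}

```text
time_s: 13.35
position: [0.5108, -0.3056, 0.0792]
orientation: [0.772, 0.636, -0.0, -0.0]
wrist_force: [0.4, -0.4, 0.8]
gripper_width: 0.0853
finger_force: 0.0
```

In the tool's units: 100 mm / 500 = 0.2, 75 mm / 500 = 0.15.

Emit:
{"fn": "drive_tool", "kwargs": {"translation": [[0,0,0.03],[0,0,0.09],[0,0,0.15],[0,0.06,0.2],[0,0.14,0.2]], "rotation": [[0,0,0],[0,0,0],[0,0,0],[0,0,0],[0,0,0]]}}

```text
time_s: 13.85
position: [0.5117, -0.2366, 0.1837]
orientation: [0.773, 0.635, 0.001, 0.003]
wrist_force: [0.9, 0.5, -0.3]
gripper_width: 0.0854
finger_force: 0.0
```

In the tool's units: 200 mm / 500 = 0.4, 160 mm / 500 = 0.32.

Emit:
{"fn": "drive_tool", "kwargs": {"translation": [[0.004,0.08,0],[0.008,0.16,0],[0.012,0.24,0],[0.016,0.32,0],[0.022,0.4,0]], "rotation": [[0,0,0],[0,0,0],[0,0,0],[0,0,0],[0,0,0]]}}

```text
time_s: 14.35
position: [0.5216, -0.034, 0.1805]
orientation: [0.772, 0.636, 0.0, 0.0]
wrist_force: [0.3, 0.0, -0.4]
gripper_width: 0.0852
finger_force: 0.0
```

In the tool's units: 92 mm / 500 = 0.184, 75 mm / 500 = 0.15.

Emit:
{"fn": "drive_tool", "kwargs": {"translation": [[0,0.08,0],[0,0.15,0],[0,0.184,0],[0,0.184,0]], "rotation": [[0,0,0],[0,0,0],[0,0,0],[0,0,0]]}}

```text
time_s: 14.75
position: [0.5217, 0.0584, 0.1803]
orientation: [0.771, 0.637, 0.0, 0.0]
wrist_force: [-0.3, -0.6, 0.3]
gripper_width: 0.0857
finger_force: 0.0
```

In the tool's units: -140 mm / 500 = -0.28, -130 mm / 500 = -0.26.

Emit:
{"fn": "drive_tool", "kwargs": {"translation": [[0,-0.002,-0.07],[0,-0.002,-0.14],[0,-0.002,-0.21],[0,-0.002,-0.26],[0,-0.002,-0.28]], "rotation": [[0,0,0],[0,0,0],[0,0,0],[0,0,0],[0,0,0]]}}

```text
time_s: 15.25
position: [0.5209, 0.0546, 0.0376]
orientation: [0.772, 0.636, -0.001, -0.001]
wrist_force: [0.4, 0.3, 0.5]
gripper_width: 0.0849
finger_force: 0.0
```

Emit:
{"fn": "drive_tool", "kwargs": {"translation": [[0,0,0],[0,0,0],[0,0,0],[0,0,0],[0,0,0]], "rotation": [[0,0,0],[0,0,0],[0,0,0],[0,0,0],[0,0,0]], "fingers": -1}}

```text
time_s: 15.75
position: [0.5227, 0.0552, 0.0412]
orientation: [0.772, 0.636, 0.001, 0.001]
wrist_force: [-3.0, -1.3, 8.8]
gripper_width: 0.0506
finger_force: 61.1
```

In the tool's units: 60 mm / 500 = 0.12, 45 mm / 500 = 0.09.

Emit:
{"fn": "drive_tool", "kwargs": {"translation": [[0,0,0.016],[0,0,0.05],[0,0,0.09],[0,0,0.12],[0,0,0.12]], "rotation": [[0,0,0],[0,0,0],[0,0,0],[0,0,0],[0,0,0]]}}

```text
time_s: 16.25
position: [0.523, 0.0554, 0.1022]
orientation: [0.772, 0.636, 0.002, 0.001]
wrist_force: [0.9, 0.2, -2.9]
gripper_width: 0.0505
finger_force: 62.1
```

In the tool's units: -150 mm / 500 = -0.3, -115 mm / 500 = -0.23.

Emit:
{"fn": "drive_tool", "kwargs": {"translation": [[0,-0.03,0],[-0.002,-0.09,0],[-0.004,-0.16,0],[-0.006,-0.23,0],[-0.008,-0.3,0]], "rotation": [[0,0,0],[0,0,0],[0,0,0],[0,0,0],[0,0,0]]}}

```text
time_s: 16.75
position: [0.517, -0.0966, 0.0985]
orientation: [0.772, 0.636, -0.0, -0.0]
wrist_force: [1.0, -1.2, -1.9]
gripper_width: 0.0501
finger_force: 62.0
```

In the tool's units: -132 mm / 500 = -0.264, -125 mm / 500 = -0.25.

Emit:
{"fn": "drive_tool", "kwargs": {"translation": [[-0.002,-0.07,0],[-0.002,-0.14,0],[-0.002,-0.21,0],[-0.002,-0.25,0],[-0.002,-0.264,0]], "rotation": [[0,0,0],[0,0,0],[0,0,0],[0,0,0],[0,0,0]]}}

```text
time_s: 17.25
position: [0.5158, -0.229, 0.0982]
orientation: [0.773, 0.635, -0.0, -0.001]
wrist_force: [0.5, -0.1, -1.5]
gripper_width: 0.0505
finger_force: 62.0
```

In the tool's units: -58 mm / 500 = -0.116, -50 mm / 500 = -0.1.

Emit:
{"fn": "drive_tool", "kwargs": {"translation": [[0,0,-0.03],[0,0,-0.07],[0,0,-0.1],[0,0,-0.116],[0,0,-0.116]], "rotation": [[0,0,0],[0,0,0],[0,0,0],[0,0,0],[0,0,0]]}}

```text
time_s: 17.75
position: [0.5167, -0.2259, 0.0406]
orientation: [0.772, 0.636, -0.0, -0.0]
wrist_force: [-0.3, 0.5, -1.9]
gripper_width: 0.0505
finger_force: 63.5
```

In the tool's units: -2 mm / 500 = -0.004, -1 mm / 500 = -0.002.

Emit:
{"fn": "drive_tool", "kwargs": {"translation": [[0,0,-0.002],[0,0,-0.004],[0,0,-0.004]], "rotation": [[0,0,0],[0,0,0],[0,0,0]]}}

```text
time_s: 18.05
position: [0.5169, -0.2261, 0.0399]
orientation: [0.772, 0.636, 0.0, 0.0]
wrist_force: [-5.5, 4.6, 13.8]
gripper_width: 0.0508
finger_force: 65.0
```

In the tool's units: 1 mm / 500 = 0.002.

Emit:
{"fn": "drive_tool", "kwargs": {"translation": [[0,0,0.002],[0,0,0.002],[0,0,0.002],[0,0,0.002]], "rotation": [[0,0,0],[0,0,0],[0,0,0],[0,0,0]], "fingers": 1}}

```text
time_s: 18.45
position: [0.5167, -0.2266, 0.0401]
orientation: [0.772, 0.636, -0.0, -0.0]
wrist_force: [0.5, -0.1, 0.6]
gripper_width: 0.0851
finger_force: 0.0
```

In the tool's units: 170 mm / 500 = 0.34, 130 mm / 500 = 0.26.

Emit:
{"fn": "drive_tool", "kwargs": {"translation": [[0,0,0.03],[0,0,0.09],[0,0,0.17],[0,0,0.26],[0,0.04,0.34]], "rotation": [[0,0,0],[0,0,0],[0,0,0],[0,0,0],[0,0,0]]}}

```text
time_s: 18.95
position: [0.5165, -0.2077, 0.2134]
orientation: [0.772, 0.635, 0.0, 0.001]
wrist_force: [0.5, -0.1, 0.6]
gripper_width: 0.0858
finger_force: 0.0
```

In the tool's units: 100 mm / 500 = 0.2, 80 mm / 500 = 0.16, -40 degrees / 114.5916 = -0.3491.

Emit:
{"fn": "drive_tool", "kwargs": {"translation": [[-0.02,0.04,0.03],[-0.04,0.08,0.06],[-0.06,0.12,0.09],[-0.08,0.16,0.12],[-0.1,0.2,0.15]], "rotation": [[0,0,-0.0698],[0,0,-0.1396],[0,0,-0.2094],[0,0,-0.2793],[0,0,-0.3491]]}}

```text
time_s: 19.45
position: [0.466, -0.1057, 0.2869]
orientation: [0.944, 0.331, 0.0, 0.0]
wrist_force: [-0.5, -0.2, 0.3]
gripper_width: 0.0855
finger_force: 0.0
```

In the tool's units: 105 mm / 500 = 0.21, 95 mm / 500 = 0.19, -40 degrees / 114.5916 = -0.3491.

Emit:
{"fn": "drive_tool", "kwargs": {"translation": [[-0.01,0.05,0],[-0.018,0.1,0],[-0.026,0.15,0],[-0.034,0.19,0],[-0.034,0.21,0]], "rotation": [[0,0,-0.0698],[0,0,-0.1396],[0,0,-0.2094],[0,0,-0.2793],[0,0,-0.3491]]}}

```text
time_s: 19.95
position: [0.449, -0.0001, 0.2865]
orientation: [1.0, -0.011, 0.001, -0.0]
wrist_force: [-0.3, -0.6, 0.4]
gripper_width: 0.0853
finger_force: 0.0
```

In the tool's units: -10 degrees / 114.5916 = -0.0873.

Emit:
{"fn": "drive_tool", "kwargs": {"translation": [[0,0,0],[0,0,0],[0,0,0]], "rotation": [[0,0,-0.0436],[0,0,-0.0873],[0,0,-0.0873]]}}

```text
time_s: 20.25
position: [0.4495, -0.0015, 0.2862]
orientation: [0.995, -0.097, 0.0, -0.0]
wrist_force: [-0.5, -0.3, 0.1]
gripper_width: 0.0857
finger_force: 0.0
```

Run:
```python
from h import *
T,i,d=wshot('w2'); P=wcloud(T,d); s=telemetry.get_state(); print(s['position'].round(4),s['orientation'].round(4),s['time_s'])
i2,dt=grab_frame('top'); Q=cloud('top',dt)
for nm,c,z0,z1 in [('jar',(.517,-.226),.085,.115),('can',(.50,-.385),.115,.145),('pump',(.511,-.306),.125,.155)]:
  for n,A in (('w',P),('top',Q)):
    m=(np.hypot(A[...,0]-c[0],A[...,1]-c[1])<.045)&(A[...,2]>z0)&(A[...,2]<z1)
    q=A[m]; 
    if len(q)<20: print(nm,n,len(q)); continue
    lo,hi=np.percentile(q[:,:2],[2,98],axis=0)
    print(nm,n,len(q),((lo+hi)/2).round(4),(hi-lo).round(3),np.percentile(q[:,2],[5,50,95]).round(4))
for n,A in (('w',P),('top',Q)):
    m=(A[...,2]>.012)&(A[...,2]<.04)&(np.hypot(A[...,0]-.528,A[...,1]+.0)<.05)
    q=A[m]; r=cv2.minAreaRect((q[:,:2]*1000).astype(np.float32)); print('hs',n,len(q),r,np.percentile(q[:,2],[5,50,95]).round(4))
cv2.imwrite('pics/c3.png',np.vstack([cv2.resize(i[:230],(800,288)),np.hstack([cv2.resize(i[60:200,240:400],(340,300)),cv2.resize(i[100:240,100:240],(300,300)),np.zeros((300,160,3),np.uint8)])]))
```

```text
[ 0.4496 -0.0016  0.286 ] [ 9.954e-01 -9.530e-02  5.000e-04 -0.000e+00] 20.3
jar w 1153 [ 0.5172 -0.222 ] [0.041 0.043] [0.0898 0.0998 0.1013]
jar top 177 [ 0.5173 -0.2241] [0.04  0.042] [0.096  0.1004 0.1052]
can w 924 [ 0.5003 -0.3829] [0.046 0.045] [0.1171 0.1314 0.1331]
can top 232 [ 0.4999 -0.3844] [0.045 0.046] [0.1193 0.1323 0.1373]
pump w 741 [ 0.511  -0.3033] [0.039 0.038] [0.1299 0.1344 0.1401]
pump top 164 [ 0.5104 -0.3061] [0.039 0.039] [0.13   0.1348 0.1398]
hs w 730 ((533.0472412109375, -1.2944831848144531), (66.44627380371094, 70.23479461669922), 78.34991455078125) [0.0128 0.0285 0.0303]
hs top 137 ((533.5352172851562, -3.9266204833984375), (61.54571533203125, 69.73636627197266), 78.32207489013672) [0.0123 0.0265 0.0352]
```

View pics/c3.png

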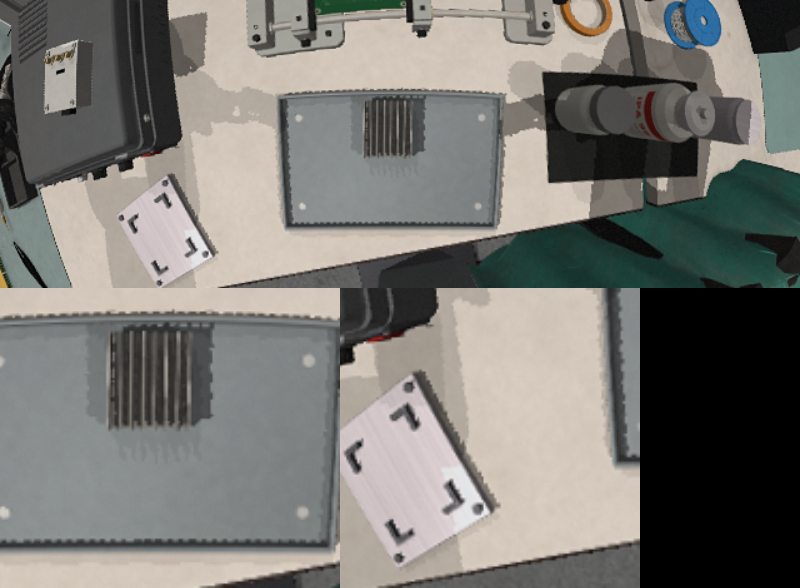

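All three containers stand on the mat, at about (590,108), (655,112) and (735,118) in this crop. The heat sink is untouched at (388,126), and the four nest corners are visible around (165,230).

Run:
```python
from h import *
z=np.load('pics/w2.npz'); T,d=z['T'],z['d']; P=wcloud(T,d); i=cv2.imread('pics/w2.png'); g=cv2.cvtColor(i,cv2.COLOR_BGR2GRAY)
c,s=np.cos(np.radians(-11.5)),np.sin(np.radians(-11.5)); A=np.array([[c,s],[-s,c]])
m=(P[...,2]>.023)&(P[...,2]<.036)&(np.hypot(P[...,0]-.53,P[...,1])<.05)
q=P[m][:,:2]; r=(q@A.T); lo,hi=np.percentile(r,[1,99],axis=0); print('hs',len(q),(hi-lo).round(4),(A.T@((lo+hi)/2)).round(4),cv2.minAreaRect((q*1000).astype(np.float32)))
# side camera
ms=np.zeros_like(g); ms[78:127,288:333]=1
lab=(g<115)&(ms>0); cs,_=cv2.findContours((lab*255).astype(np.uint8),0,1)
def L(img,roi,proj,nm,th):
    gg=cv2.cvtColor(img,cv2.COLOR_BGR2GRAY); k=np.zeros_like(gg); u0,v0,u1,v1=roi; k[v0:v1,u0:u1]=(gg[v0:v1,u0:u1]<th)*255
    n,l,st,ce=cv2.connectedComponentsWithStats(k)
    for j in range(1,n):
        if st[j,4]>=8:
            uv=np.argwhere(l==j)[:,::-1]; w=proj(uv)[:,:2]; print(nm,st[j],w.mean(0).round(4),w.min(0).round(4),w.max(0).round(4))
L(i,(95,140,172,232),lambda uv:wplane(T,uv,.012),'w2',100)
print('top'); t=cv2.imread('pics/top1.png'); L(t,(188,228,236,280),lambda uv:plane('top',uv,.012),'top',140)
```

```text
hs 496 [0.0595 0.05  ] [ 0.5266 -0.0077] ((526.6007690429688, -7.93079948425293), (50.644752502441406, 60.05922317504883), 78.06037902832031)
w2 [134 140  38  65 271] [0.4926 0.247 ] [0.4284 0.2296] [0.5392 0.2633]
w2 [130 144   5   4  16] [0.532  0.2703] [0.5294 0.2663] [0.5348 0.2743]
w2 [124 154  13  12  61] [0.5118 0.2797] [0.5016 0.271 ] [0.52   0.2936]
w2 [ 95 171   4   5  15] [0.5077 0.3597] [0.5043 0.3558] [0.5113 0.3642]
w2 [103 172   7  14  50] [0.4945 0.3424] [0.4832 0.3314] [0.5044 0.3495]
w2 [149 190   9  11  30] [0.4482 0.2584] [0.4395 0.2535] [0.4569 0.2641]
w2 [149 201   4   4   8] [0.4373 0.2685] [0.4354 0.2641] [0.4394 0.2717]
w2 [121 208  13  11  46] [0.4294 0.3246] [0.4205 0.3098] [0.4391 0.333 ]
w2 [126 224   4   4  13] [0.408  0.3322] [0.4051 0.3278] [0.411  0.3361]
w2 [165 230   7   2   8] [0.3855 0.2533] [0.3845 0.2478] [0.3863 0.2597]
top
```

In the tool's units: -155 mm / 500 = -0.31, -115 mm / 500 = -0.23, -1 degrees / 114.5916 = -0.0087.

Emit:
{"fn": "drive_tool", "kwargs": {"translation": [[0.04,-0.004,-0.03],[0.09,-0.008,-0.08],[0.14,-0.012,-0.15],[0.154,-0.012,-0.23],[0.154,-0.012,-0.31]], "rotation": [[0,0,-0.0087],[0,0,-0.0087],[0,0,-0.0087],[0,0,-0.0087],[0,0,-0.0087]]}}

```text
time_s: 20.85
position: [0.5275, -0.0078, 0.1287]
orientation: [0.995, -0.104, 0.0, -0.0]
wrist_force: [-0.4, -0.4, -0.0]
gripper_width: 0.0855
finger_force: 0.0
```

Emit:
{"fn": "drive_tool", "kwargs": {"translation": [[0,0,-0.06],[0,0,-0.11],[0,0,-0.15],[0,0,-0.16],[0,0,-0.16]], "rotation": [[0,0,0],[0,0,0],[0,0,0],[0,0,0],[0,0,0]]}}

```text
time_s: 21.35
position: [0.5266, -0.0077, 0.0502]
orientation: [0.995, -0.104, -0.0, -0.0]
wrist_force: [0.6, -0.3, 1.3]
gripper_width: 0.0855
finger_force: 0.0
```

In the tool's units: -42 mm / 500 = -0.084, -38 mm / 500 = -0.076.

Emit:
{"fn": "drive_tool", "kwargs": {"translation": [[0,0,-0.03],[0,0,-0.056],[0,0,-0.076],[0,0,-0.084],[0,0,-0.084]], "rotation": [[0,0,0],[0,0,0],[0,0,0],[0,0,0],[0,0,0]]}}

```text
time_s: 21.85
position: [0.5266, -0.0076, 0.0079]
orientation: [0.994, -0.105, -0.0, -0.0]
wrist_force: [-0.3, -0.1, -1.4]
gripper_width: 0.0852
finger_force: 0.0
```

Emit:
{"fn": "drive_tool", "kwargs": {"translation": [[0,0,0],[0,0,0],[0,0,0],[0,0,0],[0,0,0]], "rotation": [[0,0,0],[0,0,0],[0,0,0],[0,0,0],[0,0,0]], "fingers": -1}}

```text
time_s: 22.35
position: [0.5271, -0.0076, 0.0089]
orientation: [0.994, -0.105, 0.001, -0.0]
wrist_force: [-1.6, -0.0, 6.0]
gripper_width: 0.0489
finger_force: 62.9
```

In the tool's units: 75 mm / 500 = 0.15, 50 mm / 500 = 0.1.

Emit:
{"fn": "drive_tool", "kwargs": {"translation": [[0,0,0.016],[0,0,0.05],[0,0,0.1],[0,0,0.15],[0,0,0.15]], "rotation": [[0,0,0],[0,0,0],[0,0,0],[0,0,0],[0,0,0]]}}

```text
time_s: 22.85
position: [0.5283, -0.0078, 0.087]
orientation: [0.994, -0.105, 0.003, 0.0]
wrist_force: [0.2, 0.6, -1.9]
gripper_width: 0.0491
finger_force: 62.1
```

Run:
```python
from h import *
z=np.load('pics/w1.npz'); P=wcloud(z['T'],z['d']); Q=cloud('top',np.load('pics/top0.npy'))
for A in (P,Q):
    for y in (.24,.28,.32,.36):
        q=A[(A[...,2]>.03)&(A[...,1]>y)&(A[...,1]<y+.04)&(A[...,0]>.45)&(A[...,0]<.75)&(A[...,2]<.3)]
        print(y,len(q),q[:,0].min().round(3) if len(q) else '', np.percentile(q[:,2],98).round(3))
```

```text
0.24 2824 0.567 0.139
0.28 2020 0.562 0.14
0.32 1555 0.565 0.115
0.36 1588 0.573 0.115
0.24 798 0.569 0.143
0.28 728 0.562 0.144
0.32 735 0.567 0.119
0.36 720 0.573 0.119
```

In the tool's units: 150 mm / 500 = 0.3, 115 mm / 500 = 0.23, 18 degrees / 114.5916 = 0.1571.

Emit:
{"fn": "drive_tool", "kwargs": {"translation": [[-0.01,0.03,0.01],[-0.026,0.09,0.02],[-0.042,0.16,0.03],[-0.056,0.23,0.04],[-0.068,0.3,0.04]], "rotation": [[0,0,0.0262],[0,0,0.0611],[0,0,0.096],[0,0,0.1309],[0,0,0.1571]]}}

```text
time_s: 23.35
position: [0.4917, 0.1443, 0.1035]
orientation: [0.999, 0.054, -0.0, -0.0]
wrist_force: [0.0, -0.2, -0.9]
gripper_width: 0.0491
finger_force: 62.1
```

In the tool's units: 158 mm / 500 = 0.316, 150 mm / 500 = 0.3, 9.5 degrees / 114.5916 = 0.0829.

Emit:
{"fn": "drive_tool", "kwargs": {"translation": [[-0.016,0.08,0],[-0.03,0.16,0],[-0.042,0.24,0],[-0.046,0.3,0],[-0.046,0.316,0]], "rotation": [[0,0,0.0262],[0,0,0.0524],[0,0,0.0785],[0,0,0.0829],[0,0,0.0829]]}}

```text
time_s: 23.85
position: [0.468, 0.3034, 0.1026]
orientation: [0.991, 0.137, -0.001, -0.0]
wrist_force: [-0.7, 0.4, -0.8]
gripper_width: 0.0488
finger_force: 62.2
```

Emit:
{"fn": "drive_tool", "kwargs": {"translation": [[0,0,0],[0,0,0]], "rotation": [[0,0,0],[0,0,0]]}}

```text
time_s: 24.05
position: [0.4693, 0.2999, 0.1028]
orientation: [0.991, 0.135, -0.0, 0.0]
wrist_force: [-0.1, -0.6, 0.6]
gripper_width: 0.0489
finger_force: 62.2
```

In the tool's units: -85 mm / 500 = -0.17, 1.5 mm / 500 = 0.003.

Emit:
{"fn": "drive_tool", "kwargs": {"translation": [[0.002,0.003,-0.05],[0.002,0.003,-0.1],[0.002,0.003,-0.14],[0.002,0.003,-0.164],[0.002,0.003,-0.17]], "rotation": [[0,0,0],[0,0,0],[0,0,0],[0,0,0],[0,0,0]]}}

```text
time_s: 24.55
position: [0.4704, 0.3009, 0.0171]
orientation: [0.991, 0.134, -0.001, 0.0]
wrist_force: [0.3, 0.3, -0.3]
gripper_width: 0.0487
finger_force: 62.2
```

In the tool's units: -3 mm / 500 = -0.006, -2 mm / 500 = -0.004.

Emit:
{"fn": "drive_tool", "kwargs": {"translation": [[0,0,-0.004],[0,0,-0.006],[0,0,-0.006]], "rotation": [[0,0,0],[0,0,0],[0,0,0]]}}

```text
time_s: 24.85
position: [0.4711, 0.302, 0.0159]
orientation: [0.991, 0.134, 0.0, -0.0]
wrist_force: [-0.9, -0.4, -1.6]
gripper_width: 0.0492
finger_force: 62.2
```

Emit:
{"fn": "drive_tool", "kwargs": {"translation": [[0,0,-0.002],[0,0,-0.002]], "rotation": [[0,0,0],[0,0,0]]}}

```text
time_s: 25.05
position: [0.4708, 0.3019, 0.0144]
orientation: [0.991, 0.134, 0.0, -0.0]
wrist_force: [-0.4, -0.1, -0.7]
gripper_width: 0.0491
finger_force: 62.2
```

In the tool's units: -1 mm / 500 = -0.002.

Emit:
{"fn": "drive_tool", "kwargs": {"translation": [[0,0,-0.002],[0,0,-0.002]], "rotation": [[0,0,0],[0,0,0]]}}

```text
time_s: 25.25
position: [0.4707, 0.3019, 0.0131]
orientation: [0.991, 0.134, -0.0, -0.0]
wrist_force: [-0.2, -0.2, -0.6]
gripper_width: 0.0489
finger_force: 62.2
```

In the tool's units: -1 mm / 500 = -0.002.

Emit:
{"fn": "drive_tool", "kwargs": {"translation": [[0,0,-0.002],[0,0,-0.002]], "rotation": [[0,0,0],[0,0,0]]}}

```text
time_s: 25.45
position: [0.4708, 0.3019, 0.0129]
orientation: [0.991, 0.135, 0.0, -0.0]
wrist_force: [-6.2, -3.3, 12.5]
gripper_width: 0.049
finger_force: 63.6
```

In the tool's units: 1 mm / 500 = 0.002.

Emit:
{"fn": "drive_tool", "kwargs": {"translation": [[0,0,0.002],[0,0,0.002],[0,0,0.002],[0,0,0.002]], "rotation": [[0,0,0],[0,0,0],[0,0,0],[0,0,0]], "fingers": 1}}

```text
time_s: 25.85
position: [0.4707, 0.3019, 0.0131]
orientation: [0.991, 0.134, -0.0, -0.0]
wrist_force: [0.7, 0.1, 0.3]
gripper_width: 0.0851
finger_force: 0.0
```

In the tool's units: 170 mm / 500 = 0.34, 130 mm / 500 = 0.26, 16 degrees / 114.5916 = 0.1396.

Emit:
{"fn": "drive_tool", "kwargs": {"translation": [[0,0,0.03],[0,0,0.09],[0,0,0.17],[-0.02,-0.03,0.26],[-0.04,-0.08,0.34]], "rotation": [[0,0,0],[0,0,0],[0,0,0],[0,0,0.0698],[0,0,0.1396]]}}

```text
time_s: 26.35
position: [0.4503, 0.2621, 0.1862]
orientation: [0.962, 0.274, 0.001, -0.0]
wrist_force: [0.8, -0.2, 0.4]
gripper_width: 0.0854
finger_force: 0.0
```

Run:
```python
from h import *
T,i,d=wshot('w3'); P=wcloud(T,d); print(telemetry.get_state()['position'].round(4))
i2,dt=grab_frame('top'); Q=cloud('top',dt)
for A in (P,Q):
    m=(A[...,2]>.027)&(A[...,2]<.045)&(np.hypot(A[...,0]-.47,A[...,1]-.302)<.05)
    q=A[m]; print(len(q),cv2.minAreaRect((q[:,:2]*1000).astype(np.float32)) if len(q) else '',np.percentile(q[:,2],[5,50,95]).round(4))
r=T[:3,:3].T@(np.array([.47,.3015,.02])-T[:3,3]); th=np.arctan2(np.hypot(*r[:2]),r[2]); K=camera_params('wrist')['mtx']; uv=K[:2,2]+K[0,0]*th*r[:2]/np.hypot(*r[:2]); print(uv)
u,v=map(int,uv); cv2.imwrite('pics/c4.png',cv2.resize(i[max(0,v-80):v+80,max(0,u-100):u+100],None,fx=3,fy=3,interpolation=2))
```

```text
[0.4508 0.2598 0.1928]
878 ((470.7903747558594, 302.3776550292969), (60.13500213623047, 50.60283660888672), 15.220510482788086) [0.0287 0.033  0.0342]
43 ((475.6435852050781, 290.4866027832031), (58.32939910888672, 34.46786117553711), 26.932466506958008) [0.0281 0.0329 0.0384]
[293.08869379 144.45223481]
```

View pics/c4.png

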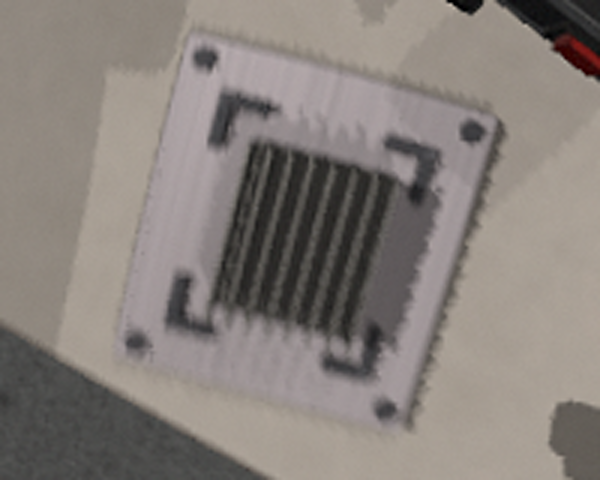

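The heat sink lies flat inside the four corners: centre (0.4708, 0.3024), yaw 15.2°, top at 34 mm. Now for the return, jar first.

In the tool's units: -190 mm / 500 = -0.38, -150 mm / 500 = -0.3, 40 degrees / 114.5916 = 0.3491.

Emit:
{"fn": "drive_tool", "kwargs": {"translation": [[0.01,-0.06,0.02],[0.02,-0.14,0.04],[0.03,-0.22,0.04],[0.04,-0.3,0.04],[0.05,-0.38,0.04]], "rotation": [[0,0,0.0698],[0,0,0.1396],[0,0,0.2094],[0,0,0.2793],[0,0,0.3491]]}}

```text
time_s: 26.95
position: [0.4751, 0.077, 0.2042]
orientation: [0.82, 0.573, 0.0, 0.0]
wrist_force: [0.8, 0.2, -0.4]
gripper_width: 0.0857
finger_force: 0.0
```

In the tool's units: -200 mm / 500 = -0.4, -160 mm / 500 = -0.32, 7 degrees / 114.5916 = 0.0611.

Emit:
{"fn": "drive_tool", "kwargs": {"translation": [[0.016,-0.08,0],[0.032,-0.16,0],[0.048,-0.24,0],[0.064,-0.32,0],[0.082,-0.4,0]], "rotation": [[0,0,0.0349],[0,0,0.0611],[0,0,0.0611],[0,0,0.0611],[0,0,0.0611]]}}

```text
time_s: 27.45
position: [0.5161, -0.1233, 0.2041]
orientation: [0.785, 0.62, 0.0, 0.0]
wrist_force: [0.6, 0.7, 0.2]
gripper_width: 0.0853
finger_force: 0.0
```

In the tool's units: -95 mm / 500 = -0.19, -75 mm / 500 = -0.15.

Emit:
{"fn": "drive_tool", "kwargs": {"translation": [[0,-0.08,0],[0,-0.15,0],[0,-0.19,0],[0,-0.19,0],[0,-0.19,0]], "rotation": [[0,0,0],[0,0,0],[0,0,0],[0,0,0],[0,0,0]]}}

```text
time_s: 27.95
position: [0.5161, -0.2165, 0.2036]
orientation: [0.785, 0.619, 0.0, -0.0]
wrist_force: [-0.1, -0.4, 0.8]
gripper_width: 0.0855
finger_force: 0.0
```

In the tool's units: -150 mm / 500 = -0.3, -140 mm / 500 = -0.28, 2.4 degrees / 114.5916 = 0.0209.

Emit:
{"fn": "drive_tool", "kwargs": {"translation": [[0.001,-0.02,-0.06],[0.001,-0.02,-0.13],[0.001,-0.02,-0.21],[0.001,-0.02,-0.28],[0.001,-0.02,-0.3]], "rotation": [[0,0,0.0209],[0,0,0.0209],[0,0,0.0209],[0,0,0.0209],[0,0,0.0209]]}}

```text
time_s: 28.45
position: [0.5154, -0.2246, 0.0503]
orientation: [0.771, 0.636, -0.001, -0.002]
wrist_force: [-0.6, -0.2, 0.8]
gripper_width: 0.0852
finger_force: 0.0
```

In the tool's units: -14 mm / 500 = -0.028, -8 mm / 500 = -0.016.

Emit:
{"fn": "drive_tool", "kwargs": {"translation": [[0,0,-0.016],[0,0,-0.028],[0,0,-0.028]], "rotation": [[0,0,0],[0,0,0],[0,0,0]]}}

```text
time_s: 28.75
position: [0.5171, -0.2266, 0.0399]
orientation: [0.772, 0.636, 0.0, 0.0]
wrist_force: [-0.5, -0.6, -0.2]
gripper_width: 0.0856
finger_force: 0.0
```

Emit:
{"fn": "drive_tool", "kwargs": {"translation": [[0,0,0],[0,0,0],[0,0,0],[0,0,0],[0,0,0]], "rotation": [[0,0,0],[0,0,0],[0,0,0],[0,0,0],[0,0,0]], "fingers": -1}}

```text
time_s: 29.25
position: [0.5172, -0.2269, 0.0404]
orientation: [0.772, 0.636, 0.0, 0.001]
wrist_force: [-2.5, 2.2, 11.0]
gripper_width: 0.0503
finger_force: 60.6
```

In the tool's units: 60 mm / 500 = 0.12, 45 mm / 500 = 0.09.

Emit:
{"fn": "drive_tool", "kwargs": {"translation": [[0,0,0.016],[0,0,0.05],[0,0,0.09],[0,0,0.12],[0,0,0.12]], "rotation": [[0,0,0],[0,0,0],[0,0,0],[0,0,0],[0,0,0]]}}

```text
time_s: 29.75
position: [0.5176, -0.2271, 0.1015]
orientation: [0.772, 0.636, 0.001, 0.002]
wrist_force: [-0.5, -0.5, -1.6]
gripper_width: 0.0504
finger_force: 61.5
```

In the tool's units: 150 mm / 500 = 0.3, 115 mm / 500 = 0.23.

Emit:
{"fn": "drive_tool", "kwargs": {"translation": [[0,0.03,0],[0.002,0.09,0],[0.004,0.16,0],[0.006,0.23,0],[0.008,0.3,0]], "rotation": [[0,0,0],[0,0,0],[0,0,0],[0,0,0],[0,0,0]]}}

```text
time_s: 30.25
position: [0.5199, -0.0744, 0.0981]
orientation: [0.772, 0.636, -0.0, -0.001]
wrist_force: [0.2, 0.1, -2.1]
gripper_width: 0.0505
finger_force: 61.4
```

In the tool's units: 132 mm / 500 = 0.264, 125 mm / 500 = 0.25.

Emit:
{"fn": "drive_tool", "kwargs": {"translation": [[0.002,0.07,0],[0.002,0.14,0],[0.002,0.21,0],[0.002,0.25,0],[0.002,0.264,0]], "rotation": [[0,0,0],[0,0,0],[0,0,0],[0,0,0],[0,0,0]]}}

```text
time_s: 30.75
position: [0.5207, 0.0579, 0.0981]
orientation: [0.771, 0.637, -0.001, -0.001]
wrist_force: [0.0, -0.3, -2.2]
gripper_width: 0.0504
finger_force: 61.4
```

Emit:
{"fn": "drive_tool", "kwargs": {"translation": [[0,0,0],[0,0,-0.03],[0,0,-0.07],[0,0,-0.1],[0,0,-0.11]], "rotation": [[0,0,0],[0,0,0],[0,0,0],[0,0,0],[0,0,0]]}}

```text
time_s: 31.25
position: [0.5207, 0.0545, 0.0424]
orientation: [0.772, 0.636, -0.001, -0.001]
wrist_force: [-0.3, -0.5, -1.5]
gripper_width: 0.0499
finger_force: 61.5
```

In the tool's units: -1 mm / 500 = -0.002, -0.5 mm / 500 = -0.001.

Emit:
{"fn": "drive_tool", "kwargs": {"translation": [[0.001,0.001,-0.001],[0.001,0.001,-0.002]], "rotation": [[0,0,0],[0,0,0]]}}

```text
time_s: 31.45
position: [0.5226, 0.0555, 0.0437]
orientation: [0.772, 0.636, 0.0, 0.0]
wrist_force: [-0.1, -0.6, -1.5]
gripper_width: 0.0505
finger_force: 61.5
```

In the tool's units: -1 mm / 500 = -0.002.

Emit:
{"fn": "drive_tool", "kwargs": {"translation": [[0,0,-0.002],[0,0,-0.002]], "rotation": [[0,0,0],[0,0,0]]}}

```text
time_s: 31.65
position: [0.5225, 0.0558, 0.0426]
orientation: [0.772, 0.636, 0.0, 0.0]
wrist_force: [0.2, -0.1, -1.7]
gripper_width: 0.0505
finger_force: 61.5
```

In the tool's units: -1 mm / 500 = -0.002.

Emit:
{"fn": "drive_tool", "kwargs": {"translation": [[0,0,-0.002],[0,0,-0.002]], "rotation": [[0,0,0],[0,0,0]]}}

```text
time_s: 31.85
position: [0.5224, 0.0559, 0.0415]
orientation: [0.772, 0.636, 0.0, 0.0]
wrist_force: [-0.1, 0.3, 1.0]
gripper_width: 0.0502
finger_force: 61.9
```

In the tool's units: -0.7 mm / 500 = -0.0014.

Emit:
{"fn": "drive_tool", "kwargs": {"translation": [[0,0,-0.0014],[0,0,-0.0014]], "rotation": [[0,0,0],[0,0,0]]}}

```text
time_s: 32.05
position: [0.5225, 0.056, 0.0414]
orientation: [0.772, 0.636, 0.0, 0.0]
wrist_force: [-6.3, 0.3, 14.5]
gripper_width: 0.0504
finger_force: 63.0
```

In the tool's units: 1 mm / 500 = 0.002.

Emit:
{"fn": "drive_tool", "kwargs": {"translation": [[0,0,0.002],[0,0,0.002],[0,0,0.002],[0,0,0.002]], "rotation": [[0,0,0],[0,0,0],[0,0,0],[0,0,0]], "fingers": 1}}

```text
time_s: 32.45
position: [0.5222, 0.0559, 0.0414]
orientation: [0.772, 0.636, -0.0, -0.0]
wrist_force: [-1.5, 0.4, -0.6]
gripper_width: 0.0849
finger_force: 0.0
```

In the tool's units: 155 mm / 500 = 0.31, 125 mm / 500 = 0.25.

Emit:
{"fn": "drive_tool", "kwargs": {"translation": [[0,0,0.03],[0,0,0.09],[0,0,0.17],[0,-0.02,0.25],[0,-0.08,0.31]], "rotation": [[0,0,0],[0,0,0],[0,0,0],[0,0,0],[0,0,0]]}}

```text
time_s: 32.95
position: [0.5224, 0.0169, 0.199]
orientation: [0.771, 0.637, 0.001, 0.0]
wrist_force: [0.9, -0.5, -0.4]
gripper_width: 0.0857
finger_force: 0.0
```

In the tool's units: -200 mm / 500 = -0.4, -160 mm / 500 = -0.32.

Emit:
{"fn": "drive_tool", "kwargs": {"translation": [[-0.004,-0.08,0.01],[-0.008,-0.16,0.01],[-0.012,-0.24,0.01],[-0.016,-0.32,0.01],[-0.024,-0.4,0.01]], "rotation": [[0,0,0],[0,0,0],[0,0,0],[0,0,0],[0,0,0]]}}

```text
time_s: 33.45
position: [0.5099, -0.1857, 0.2014]
orientation: [0.772, 0.636, 0.0, -0.0]
wrist_force: [0.7, 0.0, 0.1]
gripper_width: 0.0854
finger_force: 0.0
```

In the tool's units: -121 mm / 500 = -0.242, -110 mm / 500 = -0.22.

Emit:
{"fn": "drive_tool", "kwargs": {"translation": [[0,-0.08,0],[0,-0.16,0],[0,-0.22,0],[0,-0.242,0],[0,-0.242,0]], "rotation": [[0,0,0],[0,0,0],[0,0,0],[0,0,0],[0,0,0]]}}

```text
time_s: 33.95
position: [0.51, -0.3061, 0.2009]
orientation: [0.772, 0.635, -0.0, -0.0]
wrist_force: [-0.5, -0.3, 0.0]
gripper_width: 0.0855
finger_force: 0.0
```

In the tool's units: -118 mm / 500 = -0.236, -105 mm / 500 = -0.21.

Emit:
{"fn": "drive_tool", "kwargs": {"translation": [[0.001,0,-0.04],[0.001,0,-0.1],[0.001,0,-0.16],[0.001,0,-0.21],[0.001,0,-0.236]], "rotation": [[0,0,0],[0,0,0],[0,0,0],[0,0,0],[0,0,0]]}}

```text
time_s: 34.45
position: [0.5103, -0.3031, 0.0816]
orientation: [0.771, 0.637, -0.0, -0.001]
wrist_force: [0.5, 0.7, -0.2]
gripper_width: 0.0855
finger_force: 0.0
```

In the tool's units: -4 mm / 500 = -0.008.

Emit:
{"fn": "drive_tool", "kwargs": {"translation": [[0,0,-0.008],[0,0,-0.008]], "rotation": [[0,0,0],[0,0,0]]}}

```text
time_s: 34.65
position: [0.511, -0.3047, 0.08]
orientation: [0.771, 0.636, 0.0, 0.0]
wrist_force: [-0.3, 0.1, 0.7]
gripper_width: 0.0853
finger_force: 0.0
```

Emit:
{"fn": "drive_tool", "kwargs": {"translation": [[0,0,0],[0,0,0],[0,0,0],[0,0,0],[0,0,0]], "rotation": [[0,0,0],[0,0,0],[0,0,0],[0,0,0],[0,0,0]], "fingers": -1}}

```text
time_s: 35.15
position: [0.5111, -0.3056, 0.0814]
orientation: [0.772, 0.636, 0.0, 0.001]
wrist_force: [-3.5, 2.4, 13.2]
gripper_width: 0.059
finger_force: 62.3
```

In the tool's units: 60 mm / 500 = 0.12, 45 mm / 500 = 0.09.

Emit:
{"fn": "drive_tool", "kwargs": {"translation": [[0,0,0.02],[0,0,0.05],[0,0,0.09],[0,0,0.12],[0,0,0.12]], "rotation": [[0,0,0],[0,0,0],[0,0,0],[0,0,0],[0,0,0]]}}

```text
time_s: 35.65
position: [0.5116, -0.3057, 0.1425]
orientation: [0.772, 0.636, 0.0, 0.002]
wrist_force: [0.2, 0.6, -2.2]
gripper_width: 0.0586
finger_force: 64.8
```

Emit:
{"fn": "drive_tool", "kwargs": {"translation": [[-0.002,0.03,0],[-0.006,0.09,0],[-0.01,0.16,0],[-0.014,0.23,0],[-0.018,0.3,0]], "rotation": [[0,0,0],[0,0,0],[0,0,0],[0,0,0],[0,0,0]]}}

```text
time_s: 36.15
position: [0.5009, -0.153, 0.1386]
orientation: [0.772, 0.636, -0.0, -0.001]
wrist_force: [1.2, -0.1, -1.7]
gripper_width: 0.0584
finger_force: 64.8
```

In the tool's units: 87 mm / 500 = 0.174, 82 mm / 500 = 0.164.

Emit:
{"fn": "drive_tool", "kwargs": {"translation": [[-0.002,0.07,0],[-0.002,0.13,0],[-0.002,0.164,0],[-0.002,0.174,0],[-0.002,0.174,0]], "rotation": [[0,0,0],[0,0,0],[0,0,0],[0,0,0],[0,0,0]]}}

```text
time_s: 36.65
position: [0.5004, -0.0673, 0.139]
orientation: [0.771, 0.637, -0.0, -0.0]
wrist_force: [-0.8, -0.1, -1.4]
gripper_width: 0.0587
finger_force: 64.8
```

Emit:
{"fn": "drive_tool", "kwargs": {"translation": [[0,0,-0.03],[0,0,-0.07],[0,0,-0.1],[0,0,-0.11],[0,0,-0.11]], "rotation": [[0,0,0],[0,0,0],[0,0,0],[0,0,0],[0,0,0]]}}

```text
time_s: 37.15
position: [0.5004, -0.0686, 0.084]
orientation: [0.772, 0.636, -0.0, -0.001]
wrist_force: [0.6, -0.6, -1.1]
gripper_width: 0.0587
finger_force: 64.8
```

In the tool's units: -1.5 mm / 500 = -0.003, -1 mm / 500 = -0.002.

Emit:
{"fn": "drive_tool", "kwargs": {"translation": [[0,0,-0.002],[0,0,-0.003],[0,0,-0.003]], "rotation": [[0,0,0],[0,0,0],[0,0,0]]}}

```text
time_s: 37.45
position: [0.5009, -0.0682, 0.0834]
orientation: [0.772, 0.636, 0.0, 0.0]
wrist_force: [0.9, -0.1, -1.7]
gripper_width: 0.0587
finger_force: 64.8
```

In the tool's units: -1 mm / 500 = -0.002.

Emit:
{"fn": "drive_tool", "kwargs": {"translation": [[0,0,-0.002],[0,0,-0.002]], "rotation": [[0,0,0],[0,0,0]]}}

```text
time_s: 37.65
position: [0.5009, -0.0682, 0.0826]
orientation: [0.772, 0.636, 0.0, 0.0]
wrist_force: [-0.9, -0.1, 4.4]
gripper_width: 0.0586
finger_force: 65.6
```

In the tool's units: -0.7 mm / 500 = -0.0014.

Emit:
{"fn": "drive_tool", "kwargs": {"translation": [[0,0,-0.0014],[0,0,-0.0014]], "rotation": [[0,0,0],[0,0,0]]}}

```text
time_s: 37.85
position: [0.501, -0.0682, 0.0824]
orientation: [0.772, 0.636, 0.0, 0.0]
wrist_force: [-4.9, 0.1, 15.2]
gripper_width: 0.0584
finger_force: 66.8
```

Contact again, so I release and go for the can at (0.5007, -0.3848).

In the tool's units: 1 mm / 500 = 0.002.

Emit:
{"fn": "drive_tool", "kwargs": {"translation": [[0,0,0.002],[0,0,0.002],[0,0,0.002],[0,0,0.002]], "rotation": [[0,0,0],[0,0,0],[0,0,0],[0,0,0]], "fingers": 1}}

```text
time_s: 38.25
position: [0.5007, -0.0681, 0.0822]
orientation: [0.772, 0.636, -0.0, -0.0]
wrist_force: [-0.4, 0.9, 0.6]
gripper_width: 0.0856
finger_force: 0.0
```

In the tool's units: 120 mm / 500 = 0.24, 115 mm / 500 = 0.23.

Emit:
{"fn": "drive_tool", "kwargs": {"translation": [[0,0,0.03],[0,0,0.09],[0,0,0.16],[0,-0.02,0.23],[0,-0.08,0.24]], "rotation": [[0,0,0],[0,0,0],[0,0,0],[0,0,0],[0,0,0]]}}

```text
time_s: 38.75
position: [0.502, -0.1075, 0.2066]
orientation: [0.771, 0.637, 0.002, 0.002]
wrist_force: [0.7, -0.2, 0.1]
gripper_width: 0.0854
finger_force: 0.0
```

In the tool's units: -200 mm / 500 = -0.4, -160 mm / 500 = -0.32.

Emit:
{"fn": "drive_tool", "kwargs": {"translation": [[0,-0.08,0],[0,-0.16,0],[0,-0.24,0],[0,-0.32,0],[0,-0.4,0]], "rotation": [[0,0,0],[0,0,0],[0,0,0],[0,0,0],[0,0,0]]}}

```text
time_s: 39.25
position: [0.5004, -0.3098, 0.2021]
orientation: [0.772, 0.636, -0.0, -0.0]
wrist_force: [0.8, 0.2, -0.7]
gripper_width: 0.0851
finger_force: 0.0
```

In the tool's units: -77 mm / 500 = -0.154, -70 mm / 500 = -0.14.

Emit:
{"fn": "drive_tool", "kwargs": {"translation": [[0,-0.08,0],[0,-0.14,0],[0,-0.154,0],[0,-0.154,0],[0,-0.154,0]], "rotation": [[0,0,0],[0,0,0],[0,0,0],[0,0,0],[0,0,0]]}}

```text
time_s: 39.75
position: [0.5008, -0.3843, 0.2022]
orientation: [0.771, 0.636, 0.0, -0.0]
wrist_force: [0.9, 0.4, 0.4]
gripper_width: 0.0851
finger_force: 0.0
```

In the tool's units: -120 mm / 500 = -0.24, -110 mm / 500 = -0.22.

Emit:
{"fn": "drive_tool", "kwargs": {"translation": [[0,0,-0.05],[0,0,-0.11],[0,0,-0.17],[0,0,-0.22],[0,0,-0.24]], "rotation": [[0,0,0],[0,0,0],[0,0,0],[0,0,0],[0,0,0]]}}

```text
time_s: 40.25
position: [0.5004, -0.3831, 0.0802]
orientation: [0.771, 0.637, -0.0, -0.001]
wrist_force: [-0.9, 0.5, 0.3]
gripper_width: 0.0856
finger_force: 0.0
```

In the tool's units: -3 mm / 500 = -0.006.

Emit:
{"fn": "drive_tool", "kwargs": {"translation": [[0,0,-0.006],[0,0,-0.006]], "rotation": [[0,0,0],[0,0,0]]}}

```text
time_s: 40.45
position: [0.5012, -0.3849, 0.0802]
orientation: [0.771, 0.636, 0.0, 0.0]
wrist_force: [0.7, -0.5, -0.5]
gripper_width: 0.0855
finger_force: 0.0
```

Emit:
{"fn": "drive_tool", "kwargs": {"translation": [[0,0,0],[0,0,0],[0,0,0],[0,0,0],[0,0,0]], "rotation": [[0,0,0],[0,0,0],[0,0,0],[0,0,0],[0,0,0]], "fingers": -1}}

```text
time_s: 40.95
position: [0.5009, -0.3855, 0.0806]
orientation: [0.772, 0.636, -0.0, 0.001]
wrist_force: [-3.2, 1.1, 9.6]
gripper_width: 0.0511
finger_force: 61.6
```

In the tool's units: 165 mm / 500 = 0.33, 130 mm / 500 = 0.26.

Emit:
{"fn": "drive_tool", "kwargs": {"translation": [[0,0,0.03],[0,0,0.09],[0,0,0.17],[0,0,0.26],[0,0,0.33]], "rotation": [[0,0,0],[0,0,0],[0,0,0],[0,0,0],[0,0,0]]}}

```text
time_s: 41.45
position: [0.5007, -0.3851, 0.2482]
orientation: [0.772, 0.636, 0.0, 0.001]
wrist_force: [1.2, -1.0, -3.1]
gripper_width: 0.0503
finger_force: 63.1
```

In the tool's units: 150 mm / 500 = 0.3, 115 mm / 500 = 0.23.

Emit:
{"fn": "drive_tool", "kwargs": {"translation": [[-0.004,0.03,0],[-0.012,0.09,0],[-0.02,0.16,0],[-0.028,0.23,0],[-0.036,0.3,0]], "rotation": [[0,0,0],[0,0,0],[0,0,0],[0,0,0],[0,0,0]]}}

```text
time_s: 41.95
position: [0.482, -0.2333, 0.2442]
orientation: [0.772, 0.636, -0.0, -0.0]
wrist_force: [-0.2, 0.3, -2.9]
gripper_width: 0.0506
finger_force: 63.1
```

In the tool's units: 175 mm / 500 = 0.35, 140 mm / 500 = 0.28.

Emit:
{"fn": "drive_tool", "kwargs": {"translation": [[-0.008,0.07,0],[-0.016,0.14,0],[-0.024,0.21,0],[-0.032,0.28,0],[-0.04,0.35,0]], "rotation": [[0,0,0],[0,0,0],[0,0,0],[0,0,0],[0,0,0]]}}

```text
time_s: 42.45
position: [0.4619, -0.0584, 0.2443]
orientation: [0.772, 0.636, 0.0, -0.0]
wrist_force: [1.6, -0.1, -2.6]
gripper_width: 0.0509
finger_force: 63.1
```

In the tool's units: 64 mm / 500 = 0.128, 55 mm / 500 = 0.11.

Emit:
{"fn": "drive_tool", "kwargs": {"translation": [[-0.004,0.06,0],[-0.006,0.11,0],[-0.006,0.128,0],[-0.006,0.128,0],[-0.006,0.128,0]], "rotation": [[0,0,0],[0,0,0],[0,0,0],[0,0,0],[0,0,0]]}}

```text
time_s: 42.95
position: [0.4597, 0.0034, 0.2442]
orientation: [0.772, 0.636, -0.0, 0.0]
wrist_force: [-0.1, -0.4, -2.6]
gripper_width: 0.0505
finger_force: 63.1
```

In the tool's units: -145 mm / 500 = -0.29, -120 mm / 500 = -0.24.

Emit:
{"fn": "drive_tool", "kwargs": {"translation": [[0,0,-0.04],[0,0,-0.1],[0,0,-0.17],[0,0,-0.24],[0,0,-0.29]], "rotation": [[0,0,0],[0,0,0],[0,0,0],[0,0,0],[0,0,0]]}}

```text
time_s: 43.45
position: [0.459, 0.0028, 0.0971]
orientation: [0.772, 0.636, -0.001, -0.001]
wrist_force: [0.3, -0.3, -1.7]
gripper_width: 0.0508
finger_force: 63.2
```

In the tool's units: -15 mm / 500 = -0.03, -10 mm / 500 = -0.02.

Emit:
{"fn": "drive_tool", "kwargs": {"translation": [[0,0,-0.01],[0,0,-0.02],[0,0,-0.03],[0,0,-0.03]], "rotation": [[0,0,0],[0,0,0],[0,0,0],[0,0,0]]}}

```text
time_s: 43.85
position: [0.46, 0.0037, 0.0847]
orientation: [0.772, 0.636, 0.0, 0.0]
wrist_force: [-0.9, -0.3, -2.2]
gripper_width: 0.051
finger_force: 63.2
```

Contact is expected near z 0.0816.

In the tool's units: -2 mm / 500 = -0.004, -1 mm / 500 = -0.002.

Emit:
{"fn": "drive_tool", "kwargs": {"translation": [[0,0,-0.002],[0,0,-0.004],[0,0,-0.004]], "rotation": [[0,0,0],[0,0,0],[0,0,0]]}}

```text
time_s: 44.15
position: [0.4598, 0.0039, 0.0825]
orientation: [0.772, 0.636, 0.0, 0.0]
wrist_force: [-0.5, 0.0, -2.2]
gripper_width: 0.0507
finger_force: 63.2
```

In the tool's units: -1 mm / 500 = -0.002.

Emit:
{"fn": "drive_tool", "kwargs": {"translation": [[0,0,-0.002],[0,0,-0.002]], "rotation": [[0,0,0],[0,0,0]]}}

```text
time_s: 44.35
position: [0.4599, 0.0039, 0.0816]
orientation: [0.772, 0.636, 0.0, 0.0]
wrist_force: [-1.5, -0.7, 2.3]
gripper_width: 0.0507
finger_force: 63.8
```

In the tool's units: -0.5 mm / 500 = -0.001.

Emit:
{"fn": "drive_tool", "kwargs": {"translation": [[0,0,-0.001],[0,0,-0.001]], "rotation": [[0,0,0],[0,0,0]]}}

```text
time_s: 44.55
position: [0.46, 0.0039, 0.0816]
orientation: [0.772, 0.636, 0.0, 0.0]
wrist_force: [-3.8, 1.7, 11.5]
gripper_width: 0.0505
finger_force: 64.9
```

In the tool's units: 0.7 mm / 500 = 0.0014.

Emit:
{"fn": "drive_tool", "kwargs": {"translation": [[0,0,0.0014],[0,0,0.0014],[0,0,0.0014],[0,0,0.0014]], "rotation": [[0,0,0],[0,0,0],[0,0,0],[0,0,0]], "fingers": 1}}

```text
time_s: 44.95
position: [0.4597, 0.0039, 0.0814]
orientation: [0.772, 0.636, -0.0, -0.0]
wrist_force: [-0.7, -0.6, -0.2]
gripper_width: 0.0853
finger_force: 0.0
```

In the tool's units: 165 mm / 500 = 0.33, 125 mm / 500 = 0.25.

Emit:
{"fn": "drive_tool", "kwargs": {"translation": [[0,0,0.03],[0,0,0.09],[0,0,0.17],[0,0,0.25],[0,0,0.33]], "rotation": [[0,0,0],[0,0,0],[0,0,0],[0,0,0],[0,0,0]]}}

```text
time_s: 45.45
position: [0.4594, 0.0039, 0.2481]
orientation: [0.772, 0.636, -0.0, -0.0]
wrist_force: [0.8, -0.3, -0.2]
gripper_width: 0.0854
finger_force: 0.0
```

In the tool's units: -150 mm / 500 = -0.3, -120 mm / 500 = -0.24.

Emit:
{"fn": "drive_tool", "kwargs": {"translation": [[-0.02,-0.04,0.04],[-0.04,-0.1,0.08],[-0.06,-0.17,0.12],[-0.08,-0.24,0.16],[-0.1,-0.3,0.2]], "rotation": [[0,0,0],[0,0,0],[0,0,0],[0,0,0],[0,0,0]]}}

```text
time_s: 45.95
position: [0.409, -0.1475, 0.3473]
orientation: [0.772, 0.636, -0.0, 0.0]
wrist_force: [1.3, 0.6, -1.3]
gripper_width: 0.0851
finger_force: 0.0
```

Run:
```python
from h import *
for n in ('top','side'):
    i,d=grab_frame(n); cv2.imwrite(f'pics/{n}9.png',i); P=cloud(n,d); P0=cloud(n,np.load(f'pics/{n}0.npy'))
    for nm,c,z0,z1 in [('jar',(.522,.056),.09,.115),('can',(.46,.003),.12,.15),('pump',(.501,-.069),.13,.16),('hs',(.4708,.302),.027,.045),('tape',(.64,-.264),.006,.03),('spool',(.623,-.421),.03,.07),('tin',(.672,-.368),.025,.06)]:
        o=[]
        for A in (P0,P):
            m=(np.hypot(A[...,0]-c[0],A[...,1]-c[1])<.045)&(A[...,2]>z0)&(A[...,2]<z1); q=A[m]
            if len(q)<5: o.append(len(q)); continue
            lo,hi=np.percentile(q[:,:2],[2,98],axis=0); o+=[((lo+hi)/2).round(4),np.median(q[:,2]).round(4)]
        print(n,nm,o)
t=cv2.imread('pics/top9.png')[205:290,170:450]; s=cv2.imread('pics/side9.png')[100:290,180:420]
o=np.zeros((590,800,3),np.uint8); t=cv2.resize(t,(800,243)); s=cv2.resize(s,(430,340)); o[:243]=t; o[245:585,:430]=s; cv2.imwrite('pics/c9.png',o)
```

```text
top jar [array([0.5216, 0.0558]), np.float64(0.1022), array([0.5238, 0.058 ]), np.float64(0.1016)]
top can [array([0.459, 0.003]), np.float64(0.1337), array([0.4592, 0.003 ]), np.float64(0.1341)]
top pump [array([ 0.4996, -0.0683]), np.float64(0.136), array([ 0.4995, -0.0684]), np.float64(0.1359)]
top hs [0, array([0.4701, 0.3   ]), np.float64(0.0323)]
top tape [array([ 0.6373, -0.2642]), np.float64(0.012), array([ 0.6371, -0.2637]), np.float64(0.0116)]
top spool [array([ 0.6228, -0.4222]), np.float64(0.045), array([ 0.6229, -0.4222]), np.float64(0.045)]
top tin [array([ 0.6692, -0.3707]), np.float64(0.0366), array([ 0.6691, -0.3716]), np.float64(0.0373)]
side jar [array([0.5227, 0.0557]), np.float64(0.1044), array([0.5237, 0.0563]), np.float64(0.1045)]
side can [array([0.4599, 0.0015]), np.float64(0.1361), array([0.4597, 0.0012]), np.float64(0.136)]
side pump [array([ 0.5021, -0.0707]), np.float64(0.139), array([ 0.5018, -0.0706]), np.float64(0.1387)]
side hs [0, array([0.4717, 0.3004]), np.float64(0.0359)]
side tape [array([ 0.6373, -0.2612]), np.float64(0.0139), array([ 0.6372, -0.2609]), np.float64(0.0141)]
side spool [array([ 0.6235, -0.4218]), np.float64(0.0475), array([ 0.6236, -0.4218]), np.float64(0.0476)]
side tin [array([ 0.6691, -0.374 ]), np.float64(0.0394), array([ 0.6693, -0.3735]), np.float64(0.0392)]
```

View pics/c9.png

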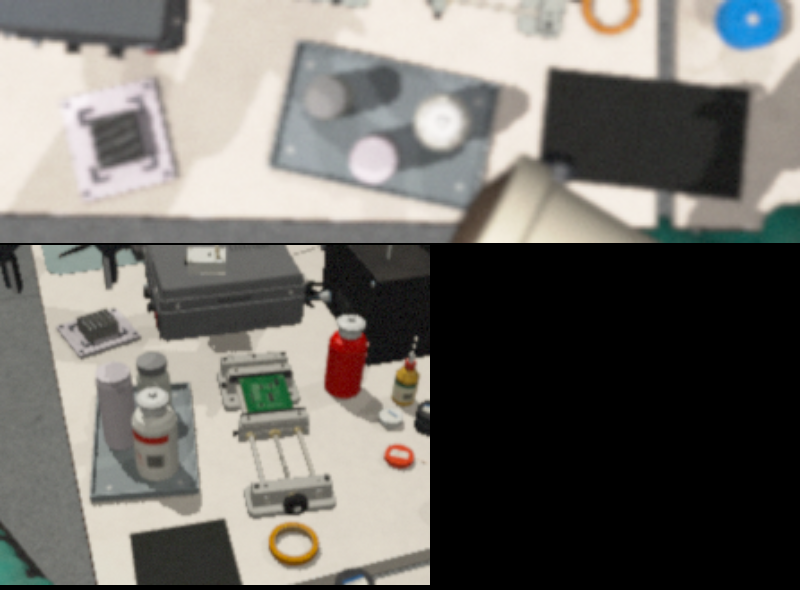

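All is in place: the heat sink is in the nest at (120,138), and the jar, can and pump stand within 3 mm of their starting spots. The bystanders have not moved.

```bash
python3 -c "
from station import finish_job
print(finish_job())"
```

```text
the job is handed in; nothing more can be done
None
```

The job is handed in: the heat sink lies flat in the nest, all three containers stand upright within about 3 mm of their starting spots, the tape roll, black tin and solder spool are unmoved, and it took about 46 s of the 128 s.

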